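# Draw the rusted axle bolt out of a cart caster

## Robot

A 6-joint arm with a two-finger parallel gripper is mounted at the origin on the work surface. World frame = base frame: x ahead of the robot, y to its left, z up, the work surface at z = 0. Lengths are in m, angles in degrees, forces in N, time in s.
With the tool pointing down it reaches from about 0.35 to 1 m from the base axis. Payload 7.1 kg.
Tool frame: the origin (TCP) lies on the centre line of the jaws, within the pads' length; the fingertips stand 22 mm ahead of it and the grasp point (between the pads) lies 3 mm ahead of it (robot.tip_reach is the z of the fingertips in the tool frame, in m); z points along the fingers, y is the direction in which the jaws open and shut (so a half turn about z gives the same grasp; the last joint's range is limited). The gripper opens to 85 mm and grips with 20 to 120 N. Pads are 22 mm wide; open, the fingers measure 114 mm over their backs; the gripper's body (76 mm by 85 mm) begins 54 mm behind the grasp point. The pads swing forward as they close: fully open they stand 13 mm farther back than shut.
Start: joints at [-76.089, 24.242, 93.386, -0, 62.372, -1.089], TCP at [0.162, -0.604, 0.216] pointing down, gripper open.
Joint ranges: [-172.04, 172.04], [-51.8, 120.97], [4.93, 147.93], [-75.15, 255.16], [6.16, 154.13], [-145.62, 145.62]. Speed limits (degrees/s): [136.94, 136.94, 172.46, 180, 180, 180].

## Interface

Orientations are given as a 3x3 rotation matrix whose columns are the frame's x, y, z axes.
In Python, from station import robot, eyes, job_done gives the robot as it stands. The module is installed in compiled form; this text tells all that it offers.
- The arm moves only by the tool apply_moves, never from a script. Its argument "plan" is a list of rows, each an object of numbers: "fingers": the closure in counts, from 0 (fully open) to 255 (shut); "dx", "dy", "dz": the shift along the tool's x, y, z in m; "yaw": the turn about the tool's z in rad. A call has 1 to 10 rows; each row is the pose to reach, as a shift and turn from the pose commanded when the call began, along the tool's axes at that moment; what a row does not reach only later rows make up. A row lasts 1/8 s, in which the tool goes at most 62.5 mm and 10.7 degrees, less where a joint would pass 70% of its speed; a pose out of reach is approached as far as the arm can. A call with a gripper value outside its range is refused whole. The fingers move at their own pace and stop on an object; the grip force is fixed at half the most. Time passes only in rows, so rows that repeat a pose let the fingers close. It gives the time, the measured TCP pose, the force and the opening at its end, in the units of the state.
- robot.observe(): the state, without advancing time (a new reading comes with each control period).
- eyes.get_image(name): name is "scene" or "top" or "wrist"; returns (picture, depth): 420x560x3 uint8, red, green, blue; 420x560 float32, m along the optical axis (not along the pixel's ray), 0 where there is no reading.
- eyes.camera_params(name): a dict with "intrinsics" (3x3 intrinsics, pixels), "k1" (the pictures are not rectified: a ray, as slopes to the right and down, at radius r is drawn at 1 + k1 r^2 times it, then the intrinsics apply), "extrinsics" (4x4, takes a point from world to camera coordinates); the wrist camera has in their place "T_tool_cam" (4x4, takes a point from camera to tool coordinates, whose origin is the TCP and whose axes are the flange's). Camera axes: x right, y down, z forward; pixel columns grow to the right and rows downward; lengths in m; the calibration is good to about 2 mm. A picture is of the moment at which its call begins: read the wrist's pose just before it. camera_params takes no time and is no camera call.
- job_done(): hands the job in, once; it reports no verdict.
The state is a dict: "clock": time; "joint_pos": joint angles; "joint_vel": joint speeds; "joint_efforts": joint torques, N m; "eef_pos": TCP position; "tcp_rot": TCP orientation; "wrist_force": force on the tool from outside, world axes, zero at the start; "moment": the same for the moment, N m; "opening": finger opening in m.
Only numpy, scipy, OpenCV 4.12 (cv2) and the standard library are available. Lean on these libraries where they do the work, as an engineer would, in place of code of your own. Each camera call takes 0.05 s, during which the arm holds its last target. There are 200 camera calls.

## Task

The axle bolt of the book-cart caster held in the vise has rusted fast in the wheel hub: work it to and fro while drawing it up until it is right out, without lifting, tipping or dragging the vise, which only stands on the bench. Lay the bolt down on its side on the black mat and let go, then take it afresh across its shank and set it level in both V notches of the steel rest, hex head overhanging one end, without letting it drop or topple in. Leave the other things on the bench where they are.

Things in the scene. Friction and masses are not known exactly. Their poses are not given: they have to be found in the camera images.
- bolt_center (a point): Rusty axle bolt, 96 mm long, about 125 g: its middle, on its axis, 48 mm from either end. z runs from threaded tip to head. From the tip: 10 mm thick thread for 25 mm, 12 mm plain shoulder up to 80 mm, hex head 16 mm tall. It balances 63 mm from the tip. At the start upright in the caster, head up, tip 45 mm above the bench. On its side it rests on head and tip and hardly rolls.
- bolt_head (a point): Middle of the bolt's hex head, on its axis, 40 mm from the bolt's middle: 22 mm across flats, 16 mm tall. Two flats face this frame's +x and -x, the others follow every 60 degrees. At the start its underside sits on the caster's upper fork leg, 125 mm above the bench, its top at 141 mm.
- wheel_hub (a point): Middle of the wheel hub in which the bolt's shoulder is rusted, 100 mm up. Sliding it there takes 50 to 70 N along whichever way the rubbing surface moves: that much straight pull, or 0.3 to 0.45 N m of twist. While it is being turned a pull of 15 to 25 N draws it up, about 1 mm for each radian turned; when the turning stops it holds fast again. Free after about 12 mm of rise; out after 80 mm.
- vise: Blue drill-press vise, 3 kg, loose on the bench, with a caster clamped on its side: grey 100 mm wheel flat between two level fork legs. A pull of 25 to 30 N on the bolt starts to tip it. Origin on the bench under the bolt; +x to the fixed jaw (110 mm), -x to the screw handle (140 mm); 140 mm wide. Upper leg: top 125 mm up, 44 mm wide. Only the caster plate (x 73 to 78 mm, 86 mm wide, top 153 mm) is higher.
- rest_seat (a point): Steel V-rest fixed to the bench: foot 100 x 56 mm, 6 mm thick, with two 90 degree V notches opening upward, at x = -30 and +30 mm of this frame, each 10 mm thick, tops 34 mm above the bench, mouth 28 mm wide along y, 50 mm clear between them for fingers. The point is midway between them, 28 mm above the bench, where the axis of a 12 mm bar lying in both along x comes to lie.
- mat: Black rubber mat fixed on the bench between vise and rest, 260 mm (x) by 150 mm (y), 3 mm thick, free of other things, where the bolt is to be laid down. Origin at the centre of its underside.
- spare_wheel: the new grey wheel for the caster, lying flat, 100 mm across, 32 mm thick; origin at the centre of its underside
- oil_can: red and yellow can of penetrating oil, 52 mm across, 162 mm high; origin at the centre of its underside
- tape_roll: roll of brown packing tape lying flat, 96 mm across, 48 mm high; origin at the centre of its underside
- mug: blue mug, 80 mm across, 90 mm high; origin at the centre of its underside
- parts_dish: steel dish, 92 mm across, 18 mm high, with the nut and washers taken off the axle; origin at the centre of its underside
- spanner: spanner lying on the bench, about 200 mm long; origin at the middle of its underside
- mallet: rubber mallet lying on the bench, about 260 mm long; origin at the middle of its underside
There are look-alikes about, which are no part of the job. Leave any green look-alike of the part that bears rest_seat alone.

How it is judged (in metres and radians):
On the way, in this order (a step that is already met when the one before it is completed fails the run):
1. the bolt is right out of the caster (its tip above the upper fork leg) and the vise still stands on the bench (z of bolt_center in the frame of vise above 0.173 m and height (world z) of vise below 0.004 m and angle between vise's own z axis and vertical below 0.03 rad), for 0.1 s.
2. the bolt lies on its side on the mat (its middle over the mat), let go (angle between bolt_center's own z axis and vertical between 1.35 and 1.79 rad and height (world z) of bolt_center below 0.02 m and x of bolt_center in the frame of mat between -0.13 and 0.13 m and y of bolt_center in the frame of mat between -0.075 and 0.075 m and contact force between the fingers and bolt below 0.1 N and linear speed of bolt below 0.05 m/s), for 0.1 s.
At the end, for the whole second after the job is handed in: The bolt lies still in both V notches, let go: its middle within 22 mm of the rest's middle along the rest and within 4 mm sideways and in height of the seat, its axis within 0.08 rad of the rest's; the vise stands flat on the bench within 50 mm of where it stood (x of bolt_center in the frame of rest_seat between -0.022 and 0.022 m and y of bolt_center in the frame of rest_seat between -0.004 and 0.004 m and z of bolt_center in the frame of rest_seat between -0.004 and 0.004 m and angle between the z axis of bolt_center and the x axis of rest_seat, either way round below 0.08 rad and linear speed of bolt below 0.02 m/s and contact force between the fingers and bolt below 0.1 N and height (world z) of vise below 0.004 m and angle between vise's own z axis and vertical below 0.03 rad and distance of vise from where it was at the start of the episode below 0.05 m); the robot touches nothing.
It fails at once if the vise was lifted, tipped or dragged (more than 4 mm up, 0.03 rad or 50 mm) (height (world z) of vise above 0.004 m or angle between vise's own z axis and vertical above 0.03 rad or distance of vise from where it was at the start of the episode above 0.05 m).
It fails at once if the bolt was dropped or toppled into the rest (moving faster than 0.3 m/s while touching it) (contact force between bolt and rest above 0.2 N and linear speed of bolt above 0.3 m/s).
It fails at once if another thing on the bench was shifted more than 40 mm (distance of any of spare_wheel, oil_can, tape_roll, mug, parts_dish, spanner, mallet from where it was at the start of the episode above 0.04 m).
It also fails if it takes over 72 s, if anything falls off the work surface, if the arm or the gripper's body presses on something with over 40 N, if the wrist force passes 120 N, or if a joint passes its speed limit or range.

## Working session

There is one attempt and no reset: what is moved stays moved. The work goes in short steps, Python scripts to look and compute and a tool call to move; the robot and the scene stay as the last step left them, time stands still between calls to the robot, and variables do not carry over. Pictures are saved under pics/ and viewed, about 8 in all and at most 12, crops included, and the job is handed in when it is done.

Besides the shell and the picture viewer there is one more tool, called after ">>>" by a JSON object that holds its "api" and its "payload", one argument or row to a line. apply_moves: Moves the arm, as the interface text tells. Its arguments: {"type":"object","properties":{"plan":{"type":"array"}},"required":["plan"]}

```bash
mkdir -p pics
cat > h.py <<'E'
import numpy as np, cv2
from station import robot, eyes, job_done
def shot(n,f=None):
    s=robot.observe(); im,d=eyes.get_image(n)
    if f: cv2.imwrite('pics/'+f+'.png',im[...,::-1])
    return im,d,s
def T_wc(n,s=None):  # camera->world
    p=eyes.camera_params(n)
    if n=='wrist':
        T=np.eye(4);T[:3,:3]=np.array(s['tcp_rot']).reshape(3,3);T[:3,3]=s['eef_pos'];return T@np.array(p['T_tool_cam'])
    return np.linalg.inv(np.array(p['extrinsics']))
def ray(n,uv,s=None):
    p=eyes.camera_params(n);K=np.array(p['intrinsics'])
    uv=np.atleast_2d(np.float64(uv)).reshape(-1,1,2)
    x=cv2.undistortPoints(uv,K,np.array([p['k1'],0,0,0.]))[:,0]
    return np.c_[x,np.ones(len(x))]
def pts(n,uv,d,s=None):
    T=T_wc(n,s);c=ray(n,uv)*np.atleast_1d(d)[:,None]
    return c@T[:3,:3].T+T[:3,3]
def plane(n,uv,z,s=None):
    T=T_wc(n,s);r=ray(n,uv)@T[:3,:3].T
    return T[:3,3]+r*((z-T[2,3])/r[:,2])[:,None]
def cloud(n,d,s=None):
    v,u=np.mgrid[:d.shape[0],:d.shape[1]]
    return pts(n,np.c_[u.ravel(),v.ravel()],d.ravel(),s).reshape(d.shape+(3,))
E
python3 - <<'E'
from h import *
a,d1,s=shot('top','top0');b,d2,_=shot('scene','scene0')
print(s)
for n in('top','scene','wrist'):print(n,eyes.camera_params(n))
np.savez('s0',a=a,d1=d1,b=b,d2=d2)
E
```

```text
{'clock': 0.0, 'joint_pos': array([-7.60869550e+01,  2.42834167e+01,  9.34320969e+01, -9.94025795e-04,
        6.23738202e+01, -1.08907711e+00]), 'joint_vel': array([ 0.03908315, -0.01511364,  0.027757  ,  0.06822758, -0.00453763,
       -0.0604268 ]), 'joint_efforts': array([ 3.22452885e-03, -5.57373869e+01, -2.81738198e+01,  1.18170756e-04,
        7.37541821e-03, -1.60600194e-05]), 'eef_pos': array([ 0.1616597 , -0.60312879,  0.21555222]), 'tcp_rot': array([[ 9.65914157e-01,  2.58862300e-01, -3.89820446e-04],
       [ 2.58862593e-01, -9.65912977e-01,  1.50972820e-03],
       [ 1.42790867e-05, -1.55917777e-03, -9.99998784e-01]]), 'wrist_force': array([ 0.14722445, -0.56225346,  0.12391058]), 'moment': array([-0.0362927 ,  0.02370508,  0.00543298]), 'opening': 0.08534221204878172}
top {'intrinsics': array([[417.03298017,   0.        , 278.4726549 ],
       [  0.        , 417.03298017, 209.37940738],
       [  0.        ,   0.        ,   1.        ]]), 'k1': 0.0393551091384491, 'extrinsics': array([[-0.02480114, -0.99968919, -0.00253689, -0.02577421],
       [-0.97743523,  0.02478139
[... 573 characters left out ...]
1461e-02, -5.77568798e-01,
         1.80065924e+00],
       [ 0.00000000e+00,  0.00000000e+00,  0.00000000e+00,
         1.00000000e+00]])}
wrist {'intrinsics': array([[310.33991511,   0.        , 279.25754207],
       [  0.        , 310.33991511, 209.99939574],
       [  0.        ,   0.        ,   1.        ]]), 'k1': -0.023784672019918535, 'T_tool_cam': array([[-5.04280201e-04, -9.49279072e-01, -3.14434395e-01,
         8.12651111e-02],
       [ 9.99999816e-01, -5.84923340e-04,  1.62117690e-04,
        -1.14395726e-03],
       [-3.37814947e-04, -3.14434256e-01,  9.49279192e-01,
        -1.57480811e-01],
       [ 0.00000000e+00,  0.00000000e+00,  0.00000000e+00,
         1.00000000e+00]])}
```

View pics/top0.png

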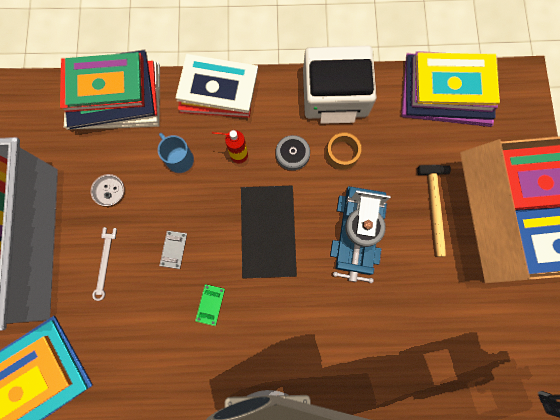

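View pics/scene0.png

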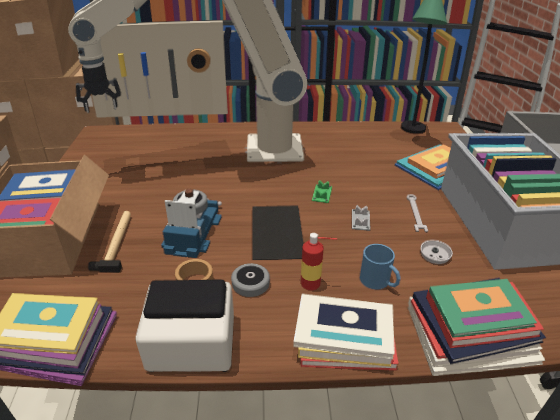

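The top view shows the vise with the orange-brown bolt head at about (368,226), the black mat around (268,231) and oil can at (236,147). There are two candidates for the rest: grey steel at (173,250) and green at (210,305). The grey one is meant, since the task says to leave the green one alone; I'll confirm it in a crop.

Run:
```python
from h import *
z=np.load('s0.npz');a,d=z['a'],z['d1']
P=cloud('top',d)
def mk(lo,hi,box):
    hsv=cv2.cvtColor(a,cv2.COLOR_RGB2HSV);m=cv2.inRange(hsv,lo,hi);k=np.zeros_like(m);x0,y0,x1,y1=box;k[y0:y1,x0:x1]=m[y0:y1,x0:x1];return k
m=mk((3,90,80),(20,255,255),(355,212,382,240));m[(P[...,2]<.12)]=0
ys,xs=np.nonzero(m);print('head px',xs.mean(),ys.mean(),len(xs),'z',np.median(P[ys,xs,2]),plane('top',(xs.mean(),ys.mean()),.141),P[ys,xs].mean(0))
m=mk((0,0,0),(179,255,45),(225,170,310,290));r=cv2.minAreaRect(np.argwhere(m)[:,::-1].astype(np.float32));print('mat',r,plane('top',cv2.boxPoints(r),.003).round(3))
# rest
m=mk((0,0,80),(179,60,255),(150,220,195,280));r=cv2.minAreaRect(np.argwhere(m)[:,::-1].astype(np.float32));print('rest',r,plane('top',cv2.boxPoints(r),.006).round(3),plane('top',r[0],.006))
q=P[225:275,155:192];h=q[q[...,2]>.02];print('rest high',len(h),h.mean(0),h.min(0),h.max(0))
# vise high points (plate)
q=P[185:285,330:395].reshape(-1,3);h=q[q[:,2]>.142];print('plate',len(h),h.min(0),h.max(0),h.mean(0))
q=P[195:240,90:125]
c1=cv2.resize(a[180:290,325:400],None,fx=5,fy=5,interpolation=2);c2=cv2.resize(a[220:330,150:230],None,fx=5,fy=5,interpolation=2)
cv2.imwrite('pics/crop.png',np.hstack([c1,c2])[...,::-1])
```

```text
head px 367.953125 224.046875 64 z 0.13928172568450248 [[ 0.52531817 -0.26119105  0.141     ]] [ 0.52556537 -0.26149889  0.13959479]
mat ((267.21246337890625, 231.16812133789062), (89.77413177490234, 53.19440841674805), 87.75425720214844) [[ 0.665  0.072  0.003]
 [ 0.668 -0.081  0.003]
 [ 0.412 -0.083  0.003]
 [ 0.41   0.063  0.003]]
rest ((172.67308044433594, 249.13461303710938), (20.592193603515625, 36.86983108520508), 11.309932708740234) [[0.449 0.292 0.006]
 [0.549 0.275 0.006]
 [0.536 0.219 0.006]
 [0.436 0.236 0.006]] [[0.4918136 0.2555101 0.006    ]]
rest high 108 [0.479524   0.22916169 0.12204367] [ 0.3489867  -0.03739016  0.02017867] [0.52855877 0.27767114 1.16246835]
plate 106 [ 0.3489867  -0.31670499  0.1420589 ] [ 0.60850843 -0.03739016  1.16246835] [ 0.55762098 -0.23851464  0.30201762]
```

View pics/crop.png

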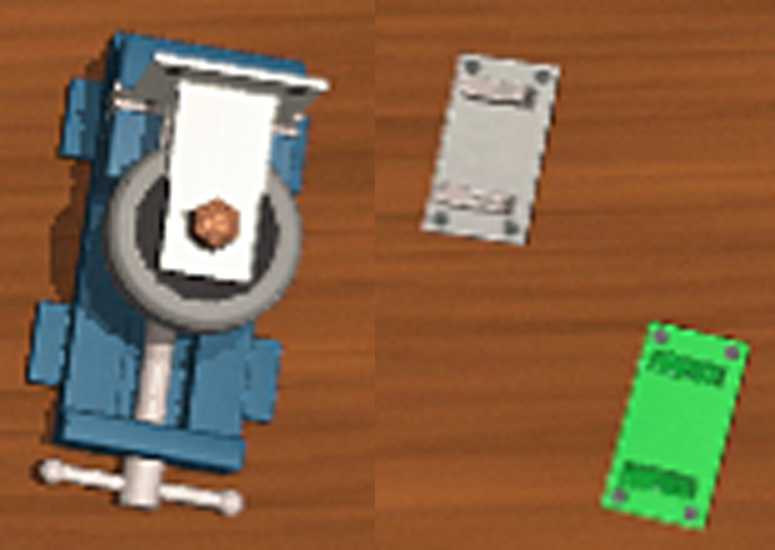

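The crop confirms it: the grey steel rest, with two notch plates on a screwed foot, is the one meant, and the green copy at lower right is left alone. The head is at about (0.525, -0.261). The hex has vertices near image top and bottom, so its flats face left and right. I'll approach for a close look.

>>> {"api": "apply_moves", "payload": {
  "plan": [
    {"fingers":0,"dx":0.04,"dy":-0.02,"dz":-0.035,"yaw":0.1},
    {"fingers":0,"dx":0.09,"dy":-0.048,"dz":-0.035,"yaw":0.2},
    {"fingers":0,"dx":0.14,"dy":-0.075,"dz":-0.035,"yaw":0.3},
    {"fingers":0,"dx":0.19,"dy":-0.102,"dz":-0.035,"yaw":0.4},
    {"fingers":0,"dx":0.24,"dy":-0.129,"dz":-0.035,"yaw":0.4},
    {"fingers":0,"dx":0.29,"dy":-0.156,"dz":-0.035,"yaw":0.4},
    {"fingers":0,"dx":0.34,"dy":-0.183,"dz":-0.035,"yaw":0.4},
    {"fingers":0,"dx":0.39,"dy":-0.21,"dz":-0.035,"yaw":0.4},
    {"fingers":0,"dx":0.439,"dy":-0.236,"dz":-0.035,"yaw":0.4},
    {"fingers":0,"dx":0.439,"dy":-0.236,"dz":-0.035,"yaw":0.4}
  ]
}}

```text
clock: 1.35
eef_pos: [0.5269, -0.2594, 0.2509]
tcp_rot: [[0.991, -0.133, 0.0], [-0.133, -0.991, 0.001], [0.0, -0.001, -1.0]]
wrist_force: [0.2, -0.8, 0.1]
opening: 0.0857
```

```bash
cat > look.py <<'E'
from h import *
import sys
a,d,s=shot('wrist',sys.argv[1]);np.savez('w',a=a,d=d)
print(s['clock'],s['eef_pos'].round(4),s['tcp_rot'].round(3).tolist(),s['wrist_force'].round(1),s['joint_pos'].round(1),s['opening'])
P=cloud('wrist',d,s)
hsv=cv2.cvtColor(a,cv2.COLOR_RGB2HSV);m=cv2.inRange(hsv,(3,90,70),(18,255,255))
m[(P[...,2]<.134)|(P[...,2]>.145)]=0
n,l,st,c=cv2.connectedComponentsWithStats(m);k=1+np.argmax(st[1:,4]);print(st[k],c[k])
ys,xs=np.nonzero(l==k)
Q=plane('wrist',np.c_[xs,ys],.141,s)
print('head',P[ys,xs].mean(0).round(4),Q.mean(0).round(4),np.median(P[ys,xs,2]))
q=Q-Q.mean(0)
for t in range(-30,150,10):
    w=q[:,:2]@[np.cos(np.radians(t)),np.sin(np.radians(t))];print(t,round(float(np.percentile(w,99.5)-np.percentile(w,.5)),4),end='; ')
E
python3 look.py w1
```

```text
1.35 [ 0.5269 -0.2594  0.2509] [[0.991, -0.133, 0.0], [-0.133, -0.991, 0.001], [0.0, -0.001, -1.0]] [ 0.2 -0.8  0.1] [-27.4  18.9  96.5   0.   64.6  70.3] 0.08570833859777294Traceback (most recent call last):
  File "look.py", line 8, in <module>
    n,l,st,c=cv2.connectedComponentsWithStats(m);k=1+np.argmax(st[1:,4]);print(st[k],c[k])
                                                     ~~~~~~~~~^^^^^^^^^^
    return _wrapfunc(a, 'argmax', axis=axis, out=out, **kwds)
    return bound(*args, **kwds)
ValueError: attempt to get argmax of an empty sequence
```

View pics/w1.png

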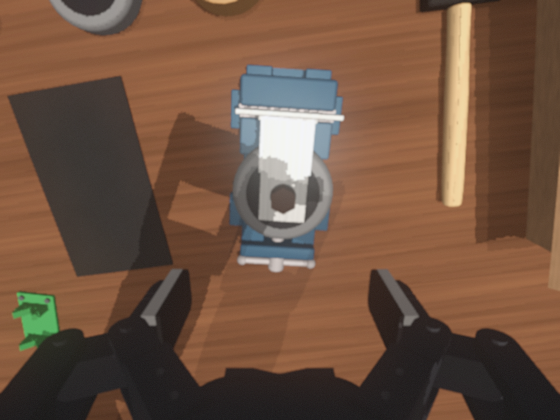

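The close view shows the head at about (283,197), shaded by the gripper, on the white leg (leg centre column about 287), with the plate edge at row 112.

Run:
```python
from h import *
z=np.load('w.npz');a,d=z['a'],z['d'];s=robot.observe()
P=cloud('wrist',d,s);b=np.s_[180:215,265:302]
m=np.zeros(d.shape,np.uint8);m[b]=(a[b].max(2)<110)&(P[b][...,2]>.131)&(P[b][...,2]<.15)
ys,xs=np.nonzero(m);print(len(xs),xs.min(),xs.max(),ys.min(),ys.max(),np.median(P[ys,xs,2]),P[ys,xs].mean(0).round(4))
Q=plane('wrist',np.c_[xs,ys],.141,s);print(Q.mean(0).round(4))
h=cv2.convexHull(np.c_[Q[:,:2]].astype(np.float32))[:,0]
for t in range(-40,140,10):
    w=h@[np.cos(np.radians(t)),np.sin(np.radians(t))];print(t,round(float(np.ptp(w))*1e3,1),round(float(w.max()+w.min())*500,1),end='; ')
# vise/leg axis from white leg edges
m2=np.zeros(d.shape,np.uint8);m2[122:180,245:330]=(a[122:180,245:330].min(2)>150)
r=cv2.minAreaRect(np.argwhere(m2)[:,::-1].astype(np.float32));B=plane('wrist',cv2.boxPoints(r),.125,s);print('\nleg',B.round(4).tolist())
cv2.imwrite('pics/headcrop.png',cv2.resize(a[170:225,250:320],None,fx=9,fy=9,interpolation=2)[...,::-1])
```

```text
492 271 294 186 212 0.1405905845580868 [ 0.5276 -0.2626  0.1401]
[ 0.5279 -0.2626  0.141 ]
-40 23.3 573.0; -30 23.1 588.4; -20 24.1 585.7; -10 24.3 565.3; 0 24.3 527.7; 10 23.7 474.2; 20 22.4 406.2; 30 22.9 325.8; 40 23.4 235.8; 50 23.7 138.4; 60 23.2 36.8; 70 22.1 -65.9; 80 20.9 -166.9; 90 21.4 -262.9; 100 23.0 -350.5; 110 24.0 -427.4; 120 24.2 -491.3; 130 23.9 -540.4; 
leg [[0.5961, -0.2501, 0.125], [0.5877, -0.3121, 0.125], [0.5365, -0.3077, 0.125], [0.5454, -0.2421, 0.125]]
```

View pics/headcrop.png

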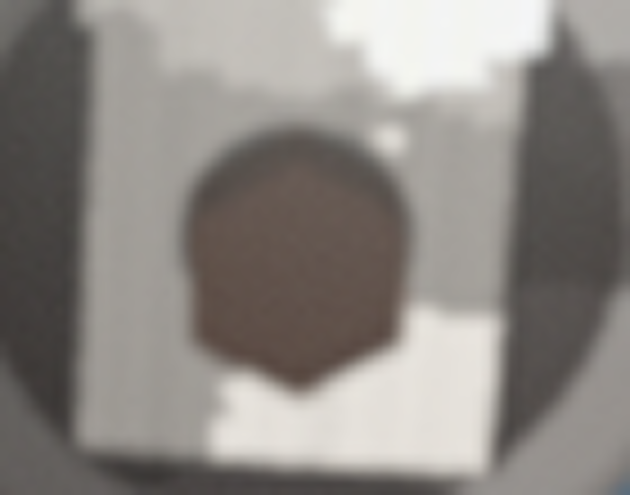

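The head is a clean hexagon centred at wrist pixel (283,200), with its flats facing left and right, so the tool's y axis is already square to them. Next I work out the shift.

Run:
```python
from h import *
s=robot.observe();h=plane('wrist',(282.8,200),.141,s)[0];print(h, np.array(s['tcp_rot']).T@(h-s['eef_pos']))
```

```text
[ 0.5268511  -0.26278821  0.141     ] [0.00174761 0.00198405 0.10979031]
```

>>> {"api": "apply_moves", "payload": {
  "plan": [
    {"fingers":0,"dx":0.001,"dy":0.002,"dz":0.04},
    {"fingers":0,"dx":0.001,"dy":0.002,"dz":0.075},
    {"fingers":60,"dx":0.001,"dy":0.002,"dz":0.095},
    {"fingers":120,"dx":0.001,"dy":0.002,"dz":0.102},
    {"fingers":160,"dx":0.001,"dy":0.002,"dz":0.102},
    {"fingers":160,"dx":0.001,"dy":0.002,"dz":0.102},
    {"fingers":160,"dx":0.001,"dy":0.002,"dz":0.102}
  ]
}}

```text
schema error: expected keys fingers, dx, dy, dz, yaw
```

Run:
```python
from h import *
a,d,s=shot('wrist','w2');print(s['eef_pos'],s['wrist_force'],s['opening'])
```

```text
[ 0.52548322 -0.26062101  0.25079224] [-0.00067587  0.10981599  0.50721296] 0.08547516586542875
```

View pics/w2.png

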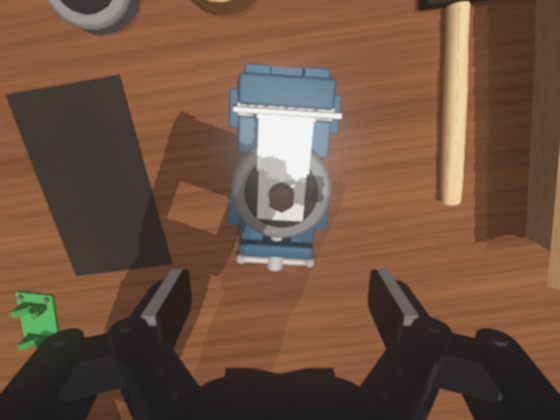

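The move was refused because rows need a yaw key; the arm has settled, so I'll remeasure from this still picture (head at about (281,198)).

Run:
```python
from h import *
s=robot.observe()
def rows(f):
    a=cv2.imread(f)[170:225,250:320];g=a.max(2).astype(np.uint8)
    hsv=cv2.cvtColor(a,cv2.COLOR_BGR2HSV);m=((hsv[...,1]>35)&(g<120)).astype(np.uint8)
    n,l,st,c=cv2.connectedComponentsWithStats(m);k=1+np.argmax(st[1:,4]);print(st[k],c[k]+[250,170]);return c[k]+[250,170]
c1=rows('pics/w1.png');c2=rows('pics/w2.png')
h=plane('wrist',c2,.141,s)[0];print(h,np.array(s['tcp_rot']).T@(h-s['eef_pos']),s['eef_pos'])
```

```text
[ 21  17  24  26 473] [282.41437632 199.47357294]
[ 20  16  23  26 471] [280.78768577 198.3163482 ]
[ 0.5277282 -0.2621384  0.141    ] [0.00331365 0.00017604 0.10980958] [ 0.52459858 -0.26153879  0.25081348]
```

>>> {"api": "apply_moves", "payload": {
  "plan": [
    {"fingers":0,"dx":0.002,"dy":0,"dz":0.04,"yaw":0},
    {"fingers":0,"dx":0.002,"dy":0,"dz":0.075,"yaw":0},
    {"fingers":60,"dx":0.002,"dy":0,"dz":0.095,"yaw":0},
    {"fingers":120,"dx":0.002,"dy":0,"dz":0.102,"yaw":0},
    {"fingers":160,"dx":0.002,"dy":0,"dz":0.102,"yaw":0},
    {"fingers":160,"dx":0.002,"dy":0,"dz":0.102,"yaw":0},
    {"fingers":160,"dx":0.002,"dy":0,"dz":0.102,"yaw":0}
  ]
}}

```text
clock: 2.33
eef_pos: [0.5272, -0.2627, 0.1503]
tcp_rot: [[0.99, -0.138, 0.001], [-0.138, -0.99, -0.001], [0.002, 0.001, -1.0]]
wrist_force: [-0.1, 0.1, 0.1]
opening: 0.032
```

Run:
```python
from h import *
a,d,s=shot('wrist');print(s['eef_pos'],s['wrist_force'],s['opening'],s['joint_pos'][5])
cv2.imwrite('pics/w3.png',cv2.resize(a[120:420,130:430],None,fx=2,fy=2)[...,::-1])
```

```text
[ 0.52720228 -0.26274746  0.15030548] [-0.14535035  0.05225331  0.08197231] 0.03201195885177839 70.27599792582235
```

View pics/w3.png

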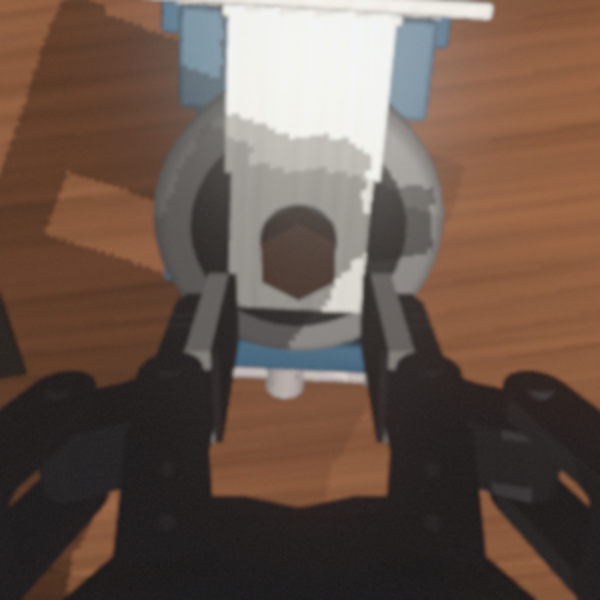

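The wrist picture shows the head at crop (298,262), between pads whose tips end near crop row 275. I'll check from depth whether the pads truly straddle the head.

Run:
```python
from h import *
a,d,s=shot('wrist');p=eyes.camera_params('wrist');T=np.array(p['T_tool_cam'])
def tool(uv): 
    u,v=uv;dd=d[v,u];return ((ray('wrist',(u,v))*dd)@T[:3,:3].T+T[:3,3])[0].round(4)
for c in [(220,278),(230,290),(205,320),(195,350),(224,300),(222,420),(380,278),(370,290),(390,320),(400,355),(298,230),(298,262),(280,270),(315,270),(250,300),(340,230)]:
    print(c,tool((130+c[0]//2,120+c[1]//2)))
print(s['eef_pos'])
```

```text
(220, 278) [ 0.0112 -0.0202 -0.0226]
(230, 290) [ 0.0112 -0.0172 -0.0286]
(205, 320) [ 0.011  -0.0213 -0.0416]
(195, 350) [ 0.011  -0.0217 -0.0528]
(224, 300) [ 0.0115 -0.0179 -0.0339]
(222, 420) [-0.0064 -0.017  -0.0518]
(380, 278) [ 0.0111  0.0185 -0.0225]
(370, 290) [ 0.0106  0.0155 -0.0276]
(390, 320) [ 0.011   0.0183 -0.0415]
(400, 355) [ 0.0101  0.0187 -0.0528]
(298, 230) [ 0.0105 -0.0014  0.0087]
(298, 262) [ 0.     -0.0014  0.0092]
(280, 270) [-0.0028 -0.0067  0.0096]
(315, 270) [-0.0027  0.0034  0.0094]
(250, 300) [-0.0215 -0.0173  0.025 ]
(340, 230) [0.0034 0.012  0.0254]
[ 0.52709292 -0.26258955  0.15011277]
```

Run:
```python
from h import *
print(robot.tip_reach)
a,d,s=shot('scene');e=s['eef_pos']
P=cloud('scene',d);Q=(P-e)
m=(abs(Q[...,0])<.05)&(abs(Q[...,1])<.05)&(d>0)&(P[...,2]>.12)
ys,xs=np.nonzero(m);print(xs.min(),xs.max(),ys.min(),ys.max())
x0,y0=(xs.min()+xs.max())//2-50,ys.max()-90
cv2.imwrite('pics/s3.png',cv2.resize(a[y0:y0+100,x0:x0+100],None,fx=6,fy=6,interpolation=2)[...,::-1]);print(x0,y0)
T=np.array(eyes.camera_params('scene')['extrinsics']);p=eyes.camera_params('scene')
R=s['tcp_rot']
for t in [(0,-.017,.022),(0,.017,.022),(0,-.017,-.022),(0,.017,-.022),(0,0,.009)]:
    w=R@np.array(t)+e;uv,_=cv2.projectPoints(w[None],cv2.Rodrigues(T[:3,:3])[0],T[:3,3],p['intrinsics'],np.array([p['k1'],0,0,0]));print(t,((uv.ravel()-[x0,y0])*6).round())
```

```text
0.022
153 203 43 204
128 114
(0, -0.017, 0.022) [399. 484.]
(0, 0.017, 0.022) [331. 480.]
(0, -0.017, -0.022) [390. 406.]
(0, 0.017, -0.022) [320. 402.]
(0, 0, 0.009) [362. 459.]
```

View pics/s3.png

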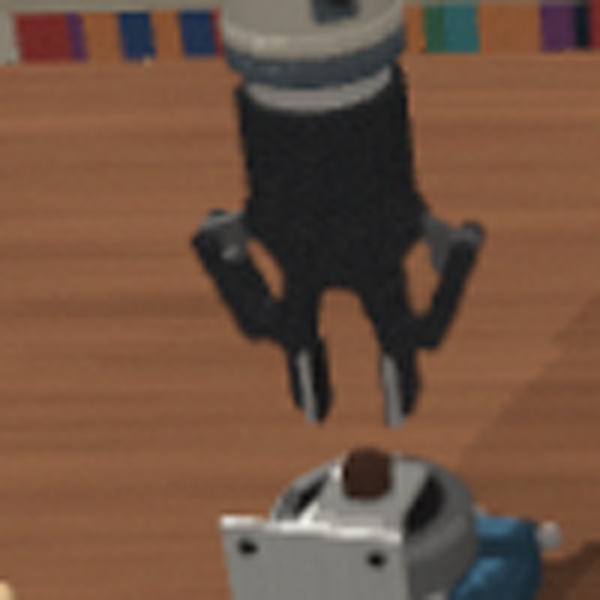

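The scene crop shows the fingertips (at (312,418) and (395,420)) clearly above the head (at (367,475)). Both cameras put the tips about 20 mm behind the TCP, not 22 mm ahead as `tip_reach` says. I trust the pictures and lower in steps.

>>> {"api": "apply_moves", "payload": {
  "plan": [
    {"fingers":160,"dx":0,"dy":-0.0005,"dz":0.015,"yaw":0},
    {"fingers":160,"dx":0,"dy":-0.0005,"dz":0.028,"yaw":0},
    {"fingers":160,"dx":0,"dy":-0.0005,"dz":0.032,"yaw":0},
    {"fingers":160,"dx":0,"dy":-0.0005,"dz":0.032,"yaw":0}
  ]
}}

```text
clock: 2.98
eef_pos: [0.5265, -0.2617, 0.1165]
tcp_rot: [[0.99, -0.138, -0.001], [-0.138, -0.99, 0.001], [-0.001, -0.0, -1.0]]
wrist_force: [-1.0, -0.4, 0.1]
opening: 0.0318
```

```bash
cat > tip.py <<'E'
from h import *
a,d,s=shot('wrist');T=np.array(eyes.camera_params('wrist')['T_tool_cam'])
v,u=np.mgrid[:420,:560];q=((ray('wrist',np.c_[u.ravel(),v.ravel()])*d.reshape(-1,1))@T[:3,:3].T+T[:3,3])
q=q[d.ravel()>0]
f=q[(abs(q[:,0]-.011)<.003)&(abs(q[:,1])<.03)&(q[:,2]<-.0)]
for n,g in(('L',f[f[:,1]<-.009]),('R',f[f[:,1]>.009])):
    if len(g):
        z=np.sort(g[:,2])[-20:];t=g[g[:,2]>z[0]];print(n,len(g),'tip z',z[[-1,-10,0]].round(4),'y',t[:,1].min().round(4),t[:,1].max().round(4))
print(s['clock'],s['eef_pos'].round(4),s['wrist_force'].round(1),s['moment'].round(2),s['opening'],s['joint_pos'].round(1))
h=q[(q[:,2]+0>.141*0-1)&(abs(s['eef_pos'][2]-q[:,2]-.141)<.006)&(abs(q[:,1])<.016)&(abs(q[:,0])<.02)];print('head',len(h),h.mean(0).round(4) if len(h) else '',h[:,1].min() if len(h) else '',h[:,1].max() if len(h) else '')
E
python3 tip.py
```

```text
L 3087 tip z [-0.     -0.0001 -0.0002] y -0.0291 -0.0229
R 2554 tip z [-0.     -0.0001 -0.0002] y 0.0236 0.03
2.975 [ 0.5265 -0.2617  0.1165] [-1.  -0.4  0.1] [ 0.02 -0.01 -0.  ] 0.03182133770862658 [-27.6  28.7 101.9   0.   49.6  70.3]
head 1925 [ 0.0024  0.0007 -0.0239] -0.011537223614960243 0.015973183279922927
```

>>> {"api": "apply_moves", "payload": {
  "plan": [
    {"fingers":160,"dx":0,"dy":0,"dz":0.005,"yaw":0},
    {"fingers":160,"dx":0,"dy":0,"dz":0.008,"yaw":0},
    {"fingers":160,"dx":0,"dy":0,"dz":0.008,"yaw":0}
  ]
}}

```text
clock: 3.4
eef_pos: [0.5269, -0.2619, 0.1094]
tcp_rot: [[0.99, -0.138, 0.0], [-0.138, -0.99, -0.0], [0.0, 0.0, -1.0]]
wrist_force: [-1.4, 0.6, 1.9]
opening: 0.0322
```

Run:
```python
from h import *
a,d,s=shot('wrist','w4');T=np.array(eyes.camera_params('wrist')['T_tool_cam'])
print(s['eef_pos'].round(4),s['wrist_force'].round(1),s['opening'])
q=((ray('wrist',np.c_[np.mgrid[:420,:560][1].ravel(),np.mgrid[:420,:560][0].ravel()])*d.reshape(-1,1))@T[:3,:3].T+T[:3,3]).reshape(420,560,3)
for u in (238,245,310,318):
    print(u,[(v,*(q[v,u]*1e3).round(0).astype(int)) for v in range(225,290,5)])
cv2.imwrite('pics/w4c.png',cv2.resize(a[190:340,180:380],None,fx=4,fy=4,interpolation=2)[...,::-1])
```

```text
[ 0.5269 -0.2619  0.1094] [-1.4  0.6  1.9] 0.03216778736709652
238 [(225, np.int64(26), np.int64(-21), np.int64(-15)), (230, np.int64(20), np.int64(-23), np.int64(-7)), (235, np.int64(17), np.int64(-23), np.int64(-8)), (240, np.int64(15), np.int64(-23), np.int64(-8)), (245, np.int64(12), np.int64(-23), np.int64(-8)), (250, np.int64(13), np.int64(-22), np.int64(-16)), (255, np.int64(9), np.int64(-22), np.int64(-15)), (260, np.int64(11), np.int64(-21), np.int64(-24)), (265, np.int64(11), np.int64(-20), np.int64(-29)), (270, np.int64(11), np.int64(-20), np.int64(-33)), (275, np.int64(11), np.int64(-19), np.int64(-37)), (280, np.int64(11), np.int64(-19), np.int64(-41)), (285, np.int64(11), np.int64(-18), np.int64(-45))]
245 [(225, np.int64(26), np.int64(-18), np.int64(-16)), (230, np.int64(23), np.int64(-18), np.int64(-15)), (235, np.int64(21), np.int64(-18), np.int64(-16)), (240, np.int64(17), np.int64(-18), np.int64(-14)), (245, np.int64(15), np.int64(-18), np.int64(-15)), (250, np.int64(13), np.int64(-18), np.int64(-16)), (255, np.int64(10), np.int64(-19), np.int64(-15)), (260, np.int
[... 897 characters left out ...]
5, np.int64(-8), np.int64(15), np.int64(-16))]
318 [(225, np.int64(26), np.int64(18), np.int64(-15)), (230, np.int64(24), np.int64(18), np.int64(-16)), (235, np.int64(21), np.int64(18), np.int64(-15)), (240, np.int64(18), np.int64(18), np.int64(-15)), (245, np.int64(15), np.int64(18), np.int64(-16)), (250, np.int64(13), np.int64(18), np.int64(-16)), (255, np.int64(9), np.int64(19), np.int64(-15)), (260, np.int64(11), np.int64(17), np.int64(-23)), (265, np.int64(11), np.int64(17), np.int64(-29)), (270, np.int64(11), np.int64(16), np.int64(-33)), (275, np.int64(11), np.int64(16), np.int64(-37)), (280, np.int64(12), np.int64(15), np.int64(-43)), (285, np.int64(11), np.int64(15), np.int64(-45))]
```

View pics/w4c.png

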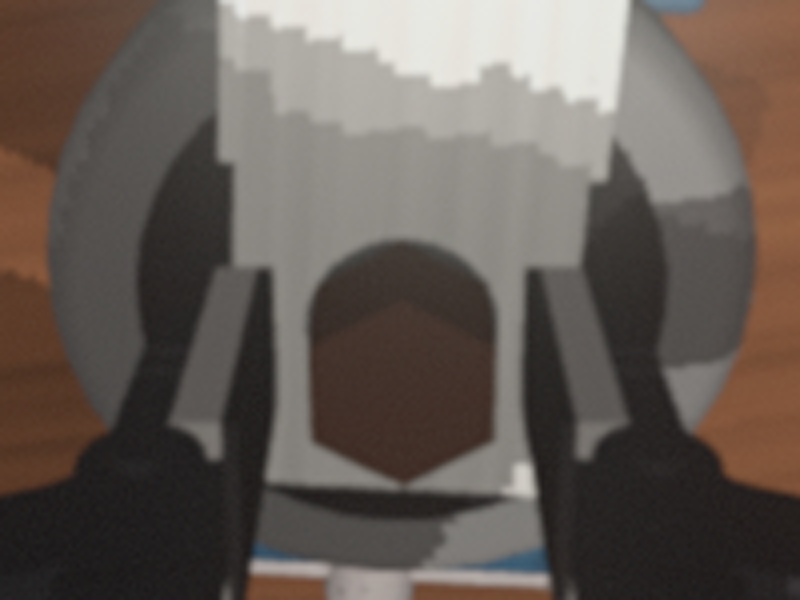

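The crop shows the head at (403,390) centred between the pads (inner edges at columns 272 and 527), with the tips 5 mm above the leg. I'll lower 2 mm and close.

>>> {"api": "apply_moves", "payload": {
  "plan": [
    {"fingers":160,"dx":0.001,"dy":0.0005,"dz":0.002,"yaw":0},
    {"fingers":200,"dx":0.001,"dy":0.0005,"dz":0.002,"yaw":0},
    {"fingers":255,"dx":0.001,"dy":0.0005,"dz":0.002,"yaw":0},
    {"fingers":255,"dx":0.001,"dy":0.0005,"dz":0.002,"yaw":0},
    {"fingers":255,"dx":0.001,"dy":0.0005,"dz":0.002,"yaw":0},
    {"fingers":255,"dx":0.001,"dy":0.0005,"dz":0.002,"yaw":0}
  ]
}}

```text
clock: 4.2
eef_pos: [0.5286, -0.263, 0.1103]
tcp_rot: [[0.99, -0.138, 0.002], [-0.138, -0.99, -0.001], [0.002, 0.001, -1.0]]
wrist_force: [-6.4, 2.6, 24.5]
opening: 0.0202
```

>>> {"api": "apply_moves", "payload": {
  "plan": [
    {"fingers":255,"dx":0,"dy":0,"dz":-0.003,"yaw":0},
    {"fingers":255,"dx":0,"dy":0,"dz":-0.004,"yaw":0},
    {"fingers":255,"dx":0,"dy":0,"dz":-0.004,"yaw":0}
  ]
}}

```text
clock: 4.58
eef_pos: [0.5282, -0.2627, 0.1104]
tcp_rot: [[0.99, -0.138, 0.001], [-0.138, -0.99, -0.0], [0.001, 0.0, -1.0]]
wrist_force: [5.4, -1.7, -9.0]
opening: 0.0202
```

>>> {"api": "apply_moves", "payload": {
  "plan": [
    {"fingers":255,"dx":0,"dy":0,"dz":-0.001,"yaw":-0.15},
    {"fingers":255,"dx":0,"dy":0,"dz":-0.001,"yaw":-0.3},
    {"fingers":255,"dx":0,"dy":0,"dz":-0.0012,"yaw":-0.45},
    {"fingers":255,"dx":0,"dy":0,"dz":-0.0013,"yaw":-0.6},
    {"fingers":255,"dx":0,"dy":0,"dz":-0.0015,"yaw":-0.75},
    {"fingers":255,"dx":0,"dy":0,"dz":-0.0016,"yaw":-0.9}
  ]
}}

```text
clock: 5.32
eef_pos: [0.5277, -0.2616, 0.1111]
tcp_rot: [[0.721, 0.693, -0.0], [0.693, -0.721, 0.002], [0.001, -0.002, -1.0]]
wrist_force: [6.7, 1.5, -12.6]
opening: 0.0201
```

```bash
python3 -c "
from h import *
s=robot.observe();print(s['moment'],s['wrist_force'],s['joint_pos'],s['opening'])"
```

```text
[ 0.35286855 -1.36643814 -0.28440325] [  6.69764262   1.46514918 -12.57139241] [-27.57218896  29.17687131 101.879332     0.11509606  49.01375786
  18.496898  ] 0.020066139157939863
```

>>> {"api": "apply_moves", "payload": {
  "plan": [
    {"fingers":255,"dx":0,"dy":0,"dz":-0.0008,"yaw":0.17},
    {"fingers":255,"dx":0,"dy":0,"dz":-0.001,"yaw":0.34},
    {"fingers":255,"dx":0,"dy":0,"dz":-0.0012,"yaw":0.51},
    {"fingers":255,"dx":0,"dy":0,"dz":-0.0014,"yaw":0.68},
    {"fingers":255,"dx":0,"dy":0,"dz":-0.0016,"yaw":0.85},
    {"fingers":255,"dx":0,"dy":0,"dz":-0.0018,"yaw":1.02},
    {"fingers":255,"dx":0,"dy":0,"dz":-0.002,"yaw":1.19},
    {"fingers":255,"dx":0,"dy":0,"dz":-0.0022,"yaw":1.36},
    {"fingers":255,"dx":0,"dy":0,"dz":-0.0024,"yaw":1.53},
    {"fingers":255,"dx":0,"dy":0,"dz":-0.0026,"yaw":1.7}
  ]
}}

```text
clock: 6.58
eef_pos: [0.5254, -0.2618, 0.1127]
tcp_rot: [[0.588, -0.809, -0.005], [-0.809, -0.588, 0.002], [-0.005, 0.003, -1.0]]
wrist_force: [1.4, -2.9, -17.0]
opening: 0.0203
```

```bash
python3 -c "
from h import *
s=robot.observe();print(s['moment'],s['wrist_force'],s['joint_pos'],s['opening'])"
```

```text
[-0.6407382  -0.14516447  0.30385237] [  1.42677816  -2.94196178 -17.03119681] [-2.76183169e+01  2.90057541e+01  1.01920421e+02 -6.33490452e-02
  4.93866169e+01  1.16438389e+02] 0.020285643180773097
```

>>> {"api": "apply_moves", "payload": {
  "plan": [
    {"fingers":255,"dx":0,"dy":0,"dz":-0.0003,"yaw":-0.18},
    {"fingers":255,"dx":0,"dy":0,"dz":-0.0005,"yaw":-0.36},
    {"fingers":255,"dx":0,"dy":0,"dz":-0.0007,"yaw":-0.54},
    {"fingers":255,"dx":0,"dy":0,"dz":-0.0009,"yaw":-0.72},
    {"fingers":255,"dx":0,"dy":0,"dz":-0.0011,"yaw":-0.9},
    {"fingers":255,"dx":0,"dy":0,"dz":-0.0013,"yaw":-1.08},
    {"fingers":255,"dx":0,"dy":0,"dz":-0.0015,"yaw":-1.26},
    {"fingers":255,"dx":0,"dy":0,"dz":-0.0017,"yaw":-1.44},
    {"fingers":255,"dx":0,"dy":0,"dz":-0.0019,"yaw":-1.62},
    {"fingers":255,"dx":0,"dy":0,"dz":-0.0021,"yaw":-1.8}
  ]
}}

```text
clock: 7.82
eef_pos: [0.5249, -0.2607, 0.1143]
tcp_rot: [[0.647, 0.762, -0.006], [0.762, -0.647, 0.004], [-0.001, -0.007, -1.0]]
wrist_force: [0.1, 0.9, -19.0]
opening: 0.02
```

>>> {"api": "apply_moves", "payload": {
  "plan": [
    {"fingers":255,"dx":0,"dy":0,"dz":-0.0003,"yaw":0.18},
    {"fingers":255,"dx":0,"dy":0,"dz":-0.0005,"yaw":0.36},
    {"fingers":255,"dx":0,"dy":0,"dz":-0.0007,"yaw":0.54},
    {"fingers":255,"dx":0,"dy":0,"dz":-0.0009,"yaw":0.72},
    {"fingers":255,"dx":0,"dy":0,"dz":-0.0011,"yaw":0.9},
    {"fingers":255,"dx":0,"dy":0,"dz":-0.0013,"yaw":1.08},
    {"fingers":255,"dx":0,"dy":0,"dz":-0.0015,"yaw":1.26},
    {"fingers":255,"dx":0,"dy":0,"dz":-0.0017,"yaw":1.44},
    {"fingers":255,"dx":0,"dy":0,"dz":-0.0019,"yaw":1.62},
    {"fingers":255,"dx":0,"dy":0,"dz":-0.0021,"yaw":1.8}
  ]
}}

```text
clock: 9.07
eef_pos: [0.5243, -0.2605, 0.1159]
tcp_rot: [[0.587, -0.81, -0.008], [-0.81, -0.587, 0.004], [-0.008, 0.004, -1.0]]
wrist_force: [-0.2, 1.2, -21.1]
opening: 0.0203
```

>>> {"api": "apply_moves", "payload": {
  "plan": [
    {"fingers":255,"dx":0,"dy":0,"dz":0.0,"yaw":-0.18},
    {"fingers":255,"dx":0,"dy":0,"dz":0.0,"yaw":-0.36},
    {"fingers":255,"dx":0,"dy":0,"dz":-0.0002,"yaw":-0.54},
    {"fingers":255,"dx":0,"dy":0,"dz":-0.0004,"yaw":-0.72},
    {"fingers":255,"dx":0,"dy":0,"dz":-0.0006,"yaw":-0.9},
    {"fingers":255,"dx":0,"dy":0,"dz":-0.0008,"yaw":-1.08},
    {"fingers":255,"dx":0,"dy":0,"dz":-0.001,"yaw":-1.26},
    {"fingers":255,"dx":0,"dy":0,"dz":-0.0012,"yaw":-1.44},
    {"fingers":255,"dx":0,"dy":0,"dz":-0.0014,"yaw":-1.62},
    {"fingers":255,"dx":0,"dy":0,"dz":-0.0016,"yaw":-1.8}
  ]
}}

```text
clock: 10.32
eef_pos: [0.5243, -0.2611, 0.1175]
tcp_rot: [[0.647, 0.762, -0.007], [0.762, -0.647, 0.004], [-0.002, -0.008, -1.0]]
wrist_force: [0.4, -1.6, -20.9]
opening: 0.0199
```

>>> {"api": "apply_moves", "payload": {
  "plan": [
    {"fingers":255,"dx":0,"dy":0,"dz":-0.0001,"yaw":0.18},
    {"fingers":255,"dx":0,"dy":0,"dz":-0.0003,"yaw":0.36},
    {"fingers":255,"dx":0,"dy":0,"dz":-0.0005,"yaw":0.54},
    {"fingers":255,"dx":0,"dy":0,"dz":-0.0007,"yaw":0.72},
    {"fingers":255,"dx":0,"dy":0,"dz":-0.0009,"yaw":0.9},
    {"fingers":255,"dx":0,"dy":0,"dz":-0.0011,"yaw":1.08},
    {"fingers":255,"dx":0,"dy":0,"dz":-0.0013,"yaw":1.26},
    {"fingers":255,"dx":0,"dy":0,"dz":-0.0014,"yaw":1.44},
    {"fingers":255,"dx":0,"dy":0,"dz":-0.0016,"yaw":1.62},
    {"fingers":255,"dx":0,"dy":0,"dz":-0.0017,"yaw":1.8}
  ]
}}

```text
clock: 11.58
eef_pos: [0.5241, -0.2607, 0.1193]
tcp_rot: [[0.587, -0.809, -0.008], [-0.809, -0.587, 0.004], [-0.008, 0.004, -1.0]]
wrist_force: [-1.3, -1.0, -19.3]
opening: 0.0204
```

```bash
python3 -c "
from h import *
a,d,s=shot('top');print(s['moment'].round(2),s['wrist_force'].round(1),s['joint_pos'].round(1),s['eef_pos'].round(4))
b,e,s=shot('scene')
x=(b[150:270,130:270]);z=np.load('s0.npz')
P=cloud('scene',e);P0=cloud('scene',z['d2'])
# plate top z before/after
for Q in(P0,P):
    q=Q[180:255,150:225].reshape(-1,3);k=q[(q[:,2]>.145)&(q[:,2]<.158)&(q[:,0]>.58)&(q[:,0]<.63)];print(len(k),k.mean(0).round(4),np.percentile(k[:,2],95).round(4))
"
```

```text
[-0.08  0.15  0.24] [ -1.3  -1.  -19.3] [-27.6  28.4 101.8  -0.   50.3 116.5] [ 0.5241 -0.2607  0.1193]
103 [ 0.6032 -0.2754  0.1512] 0.1559
105 [ 0.5971 -0.2792  0.151 ] 0.1555
```

>>> {"api": "apply_moves", "payload": {
  "plan": [
    {"fingers":255,"dx":0,"dy":0,"dz":-0.0001,"yaw":-0.18},
    {"fingers":255,"dx":0,"dy":0,"dz":-0.0003,"yaw":-0.36},
    {"fingers":255,"dx":0,"dy":0,"dz":-0.0005,"yaw":-0.54},
    {"fingers":255,"dx":0,"dy":0,"dz":-0.0007,"yaw":-0.72},
    {"fingers":255,"dx":0,"dy":0,"dz":-0.0009,"yaw":-0.9},
    {"fingers":255,"dx":0,"dy":0,"dz":-0.0011,"yaw":-1.08},
    {"fingers":255,"dx":0,"dy":0,"dz":-0.0013,"yaw":-1.26},
    {"fingers":255,"dx":0,"dy":0,"dz":-0.0015,"yaw":-1.44},
    {"fingers":255,"dx":0,"dy":0,"dz":-0.0017,"yaw":-1.62},
    {"fingers":255,"dx":0,"dy":0,"dz":-0.0018,"yaw":-1.8}
  ]
}}

```text
clock: 12.92
eef_pos: [0.5249, -0.2609, 0.1224]
tcp_rot: [[0.644, 0.765, -0.006], [0.765, -0.644, 0.004], [-0.001, -0.007, -1.0]]
wrist_force: [-2.1, 1.7, -16.4]
opening: 0.0201
```

>>> {"api": "apply_moves", "payload": {
  "plan": [
    {"fingers":255,"dx":0,"dy":0,"dz":-0.0001,"yaw":0.18},
    {"fingers":255,"dx":0,"dy":0,"dz":-0.0003,"yaw":0.36},
    {"fingers":255,"dx":0,"dy":0,"dz":-0.0005,"yaw":0.54},
    {"fingers":255,"dx":0,"dy":0,"dz":-0.0007,"yaw":0.72},
    {"fingers":255,"dx":0,"dy":0,"dz":-0.0009,"yaw":0.9},
    {"fingers":255,"dx":0,"dy":0,"dz":-0.0011,"yaw":1.08},
    {"fingers":255,"dx":0,"dy":0,"dz":-0.0013,"yaw":1.26},
    {"fingers":255,"dx":0,"dy":0,"dz":-0.0014,"yaw":1.44},
    {"fingers":255,"dx":0,"dy":0,"dz":-0.0016,"yaw":1.62},
    {"fingers":255,"dx":0,"dy":0,"dz":-0.0017,"yaw":1.8}
  ]
}}

```text
clock: 14.18
eef_pos: [0.5249, -0.2616, 0.1257]
tcp_rot: [[0.59, -0.807, -0.006], [-0.807, -0.59, 0.002], [-0.005, 0.003, -1.0]]
wrist_force: [-7.9, 1.1, -3.4]
opening: 0.0203
```

```bash
python3 -c "
from h import *
s=robot.observe();print(s['moment'].round(2),s['wrist_force'].round(1),s['joint_pos'].round(1),s['eef_pos'].round(4))"
```

```text
[0.21 1.47 0.06] [-7.9  1.1 -3.4] [-2.760e+01  2.790e+01  1.016e+02 -1.000e-01  5.090e+01  1.162e+02] [ 0.5249 -0.2616  0.1257]
```

>>> {"api": "apply_moves", "payload": {
  "plan": [
    {"fingers":255,"dx":0,"dy":0,"dz":-0.002,"yaw":-0.1},
    {"fingers":255,"dx":0,"dy":0,"dz":-0.004,"yaw":-0.2},
    {"fingers":255,"dx":0,"dy":0,"dz":-0.006,"yaw":-0.3},
    {"fingers":255,"dx":0,"dy":0,"dz":-0.009,"yaw":-0.45},
    {"fingers":255,"dx":0,"dy":0,"dz":-0.012,"yaw":-0.6},
    {"fingers":255,"dx":0,"dy":0,"dz":-0.015,"yaw":-0.75},
    {"fingers":255,"dx":0,"dy":0,"dz":-0.018,"yaw":-0.94}
  ]
}}

```text
clock: 15.05
eef_pos: [0.5259, -0.2619, 0.1442]
tcp_rot: [[1.0, 0.01, -0.004], [0.01, -1.0, 0.002], [-0.004, -0.002, -1.0]]
wrist_force: [-5.5, -0.0, -3.2]
opening: 0.0201
```

Free and rising under little force. Next is the remaining rise (about 80 mm in all, plus margin).

>>> {"api": "apply_moves", "payload": {
  "plan": [
    {"fingers":255,"dx":0,"dy":0,"dz":-0.006,"yaw":0},
    {"fingers":255,"dx":0,"dy":0,"dz":-0.012,"yaw":0},
    {"fingers":255,"dx":0,"dy":0,"dz":-0.019,"yaw":0},
    {"fingers":255,"dx":0,"dy":0,"dz":-0.026,"yaw":0},
    {"fingers":255,"dx":0,"dy":0,"dz":-0.033,"yaw":0},
    {"fingers":255,"dx":0,"dy":0,"dz":-0.04,"yaw":0},
    {"fingers":255,"dx":0,"dy":0,"dz":-0.047,"yaw":0},
    {"fingers":255,"dx":0,"dy":0,"dz":-0.053,"yaw":0},
    {"fingers":255,"dx":0,"dy":0,"dz":-0.06,"yaw":0},
    {"fingers":255,"dx":0,"dy":0,"dz":-0.066,"yaw":0}
  ]
}}

```text
clock: 16.3
eef_pos: [0.5281, -0.2627, 0.2113]
tcp_rot: [[1.0, -0.001, 0.001], [-0.001, -1.0, -0.0], [0.001, 0.0, -1.0]]
wrist_force: [-0.4, 0.5, -1.2]
opening: 0.0203
```

Run:
```python
from h import *
a,d,s=shot('scene');print(s['eef_pos'].round(4),s['wrist_force'].round(1),s['moment'].round(2))
cv2.imwrite('pics/s5.png',cv2.resize(a[110:260,130:280],None,fx=4,fy=4,interpolation=2)[...,::-1])
```

```text
[ 0.5281 -0.2627  0.2113] [-0.4  0.5 -1.2] [ 0.01 -0.03 -0.03]
```

View pics/s5.png

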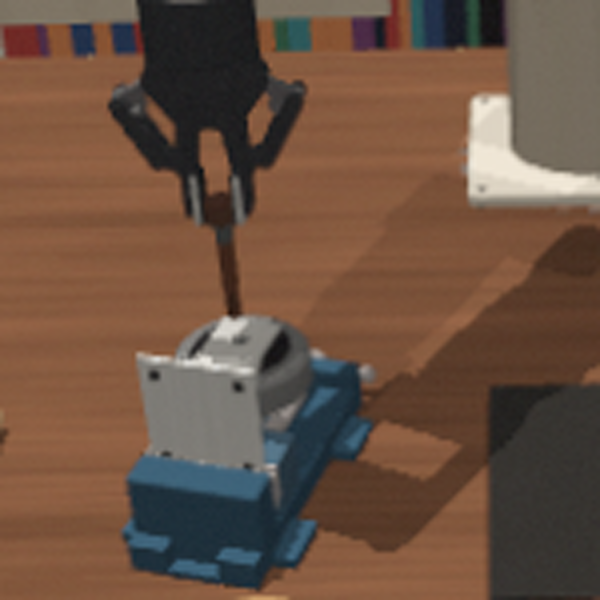

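The scene crop shows the bolt fully out, hanging upright from the fingers (head at (220,210), tip at (233,315)), above the empty hole at (237,338), with the vise standing flat. Now to the mat.

>>> {"api": "apply_moves", "payload": {
  "plan": [
    {"fingers":255,"dx":0,"dy":-0.005,"dz":-0.015,"yaw":0},
    {"fingers":255,"dx":-0.005,"dy":-0.03,"dz":-0.02,"yaw":0},
    {"fingers":255,"dx":-0.012,"dy":-0.065,"dz":-0.02,"yaw":0},
    {"fingers":255,"dx":-0.02,"dy":-0.105,"dz":-0.02,"yaw":0},
    {"fingers":255,"dx":-0.028,"dy":-0.145,"dz":-0.02,"yaw":0},
    {"fingers":255,"dx":-0.036,"dy":-0.185,"dz":-0.01,"yaw":0},
    {"fingers":255,"dx":-0.043,"dy":-0.225,"dz":0.01,"yaw":0},
    {"fingers":255,"dx":-0.048,"dy":-0.25,"dz":0.04,"yaw":0},
    {"fingers":255,"dx":-0.048,"dy":-0.263,"dz":0.08,"yaw":0},
    {"fingers":255,"dx":-0.048,"dy":-0.263,"dz":0.115,"yaw":0}
  ]
}}

```text
clock: 17.6
eef_pos: [0.479, 0.0025, 0.095]
tcp_rot: [[1.0, 0.001, 0.0], [0.001, -1.0, 0.0], [0.0, -0.0, -1.0]]
wrist_force: [-0.0, -1.0, -1.7]
opening: 0.02
```

```bash
cat > bolt.py <<'E'
from h import *
# where is the bolt: brown-ish/dark-metal pixels over the black mat, from scene depth
a,d,s=shot('scene');P=cloud('scene',d)
print(s['clock'],s['eef_pos'].round(4),s['wrist_force'].round(1),s['moment'].round(2),s['opening'].round(4))
m=(abs(P[...,0]-s['eef_pos'][0])<.12)&(abs(P[...,1]-s['eef_pos'][1])<.012)&(P[...,2]>.004)&(P[...,2]<s['eef_pos'][2]+.012)
q=P[m];print(len(q),q.min(0).round(3),q.max(0).round(3))
for z in np.arange(.0,.12,.01):
    k=q[(q[:,2]>=z)&(q[:,2]<z+.01)]
    if len(k):print(round(z,3),len(k),k.mean(0).round(4))
E
python3 bolt.py
```

```text
Traceback (most recent call last):
  File "bolt.py", line 4, in <module>
    print(s['clock'],s['eef_pos'].round(4),s['wrist_force'].round(1),s['moment'].round(2),s['opening'].round(4))
                                                                                          ^^^^^^^^^^^^^^^^^^
AttributeError: 'float' object has no attribute 'round'
```

>>> {"api": "apply_moves", "payload": {
  "plan": [
    {"fingers":255,"dx":0,"dy":0,"dz":0.012,"yaw":0},
    {"fingers":255,"dx":0,"dy":0,"dz":0.02,"yaw":0},
    {"fingers":255,"dx":0,"dy":0,"dz":0.024,"yaw":0},
    {"fingers":255,"dx":0,"dy":0,"dz":0.027,"yaw":0},
    {"fingers":255,"dx":0,"dy":0,"dz":0.029,"yaw":0}
  ]
}}

```text
clock: 18.27
eef_pos: [0.4809, 0.0004, 0.0674]
tcp_rot: [[1.0, -0.001, 0.002], [-0.001, -1.0, -0.0], [0.002, 0.0, -1.0]]
wrist_force: [-2.0, -0.2, 19.2]
opening: 0.0202
```

```bash
sed -i "s/,s\['opening'\].round(4)/,s['opening']/" bolt.py; python3 bolt.py
```

```text
18.275 [4.809e-01 4.000e-04 6.740e-02] [-2.  -0.2 19.2] [-0.    0.42 -0.01] 0.020174638770142434
208 [ 0.376 -0.012  0.004] [0.6   0.012 0.078]
0.0 148 [5.2e-01 5.0e-04 5.7e-03]
0.01 7 [0.4829 0.0005 0.0134]
0.02 7 [0.4853 0.0008 0.0267]
0.03 10 [ 0.4826 -0.0026  0.0347]
0.04 12 [ 0.4832 -0.0015  0.0447]
0.05 7 [ 4.864e-01 -4.000e-04  5.640e-02]
0.06 9 [ 4.846e-01 -4.000e-04  6.480e-02]
0.07 8 [ 0.4838 -0.0028  0.0732]
```

>>> {"api": "apply_moves", "payload": {
  "plan": [
    {"fingers":255,"dx":0.008,"dy":0,"dz":0.001,"yaw":0},
    {"fingers":255,"dx":0.015,"dy":0,"dz":0.0015,"yaw":0},
    {"fingers":255,"dx":0.023,"dy":0,"dz":0.003,"yaw":0},
    {"fingers":255,"dx":0.03,"dy":0,"dz":0.005,"yaw":0},
    {"fingers":255,"dx":0.037,"dy":0,"dz":0.008,"yaw":0},
    {"fingers":255,"dx":0.044,"dy":0,"dz":0.012,"yaw":0}
  ]
}}

```text
clock: 19.08
eef_pos: [0.5254, 0.0004, 0.056]
tcp_rot: [[1.0, -0.001, 0.003], [-0.001, -1.0, 0.0], [0.003, -0.0, -1.0]]
wrist_force: [-0.6, -0.0, 12.7]
opening: 0.0198
```

```bash
python3 bolt.py
```

```text
19.075 [5.254e-01 4.000e-04 5.600e-02] [-0.6 -0.  12.7] [ 0.11  0.61 -0.01] 0.01977496371088399
211 [ 0.433 -0.011  0.004] [0.643 0.012 0.066]
0.0 181 [5.549e-01 2.000e-04 5.500e-03]
0.01 4 [0.4915 0.0005 0.0169]
0.02 6 [ 0.4961 -0.      0.0263]
0.03 5 [ 4.999e-01 -2.000e-04  3.490e-02]
0.04 8 [5.046e-01 5.000e-04 4.420e-02]
0.05 6 [5.121e-01 1.000e-04 5.580e-02]
0.06 1 [ 0.5197 -0.0048  0.0662]
```

>>> {"api": "apply_moves", "payload": {
  "plan": [
    {"fingers":255,"dx":0.007,"dy":0,"dz":0.0045,"yaw":0},
    {"fingers":255,"dx":0.0126,"dy":0,"dz":0.0088,"yaw":0},
    {"fingers":255,"dx":0.018,"dy":0,"dz":0.014,"yaw":0},
    {"fingers":255,"dx":0.0234,"dy":0,"dz":0.0196,"yaw":0},
    {"fingers":255,"dx":0.028,"dy":0,"dz":0.0255,"yaw":0},
    {"fingers":255,"dx":0.032,"dy":0,"dz":0.032,"yaw":0},
    {"fingers":255,"dx":0.036,"dy":0,"dz":0.039,"yaw":0},
    {"fingers":255,"dx":0.039,"dy":0,"dz":0.046,"yaw":0},
    {"fingers":255,"dx":0.041,"dy":0,"dz":0.051,"yaw":0},
    {"fingers":255,"dx":0.0415,"dy":0,"dz":0.054,"yaw":0}
  ]
}}

```text
clock: 20.38
eef_pos: [0.5697, 0.0003, 0.0024]
tcp_rot: [[1.0, -0.001, 0.008], [-0.001, -1.0, -0.0], [0.008, 0.0, -1.0]]
wrist_force: [6.0, 0.8, 6.8]
opening: 0.0201
```

```bash
python3 bolt.py
```

```text
20.375 [5.697e-01 3.000e-04 2.400e-03] [6.  0.8 6.8] [-0.01 -0.4   0.01] 0.020130888708260297
151 [ 0.46  -0.012  0.004] [0.686 0.012 0.012]
0.0 148 [5.968e-01 4.000e-04 5.500e-03]
0.01 3 [ 0.4813 -0.0009  0.0111]
```

>>> {"api": "apply_moves", "payload": {
  "plan": [
    {"fingers":255,"dx":0.0005,"dy":0,"dz":0.004,"yaw":0},
    {"fingers":255,"dx":0.0005,"dy":0,"dz":0.007,"yaw":0},
    {"fingers":255,"dx":0.0005,"dy":0,"dz":0.008,"yaw":0},
    {"fingers":255,"dx":0.0005,"dy":0,"dz":0.008,"yaw":0}
  ]
}}

```text
clock: 20.92
eef_pos: [0.5692, 0.0003, -0.0058]
tcp_rot: [[1.0, -0.001, 0.006], [-0.001, -1.0, -0.0], [0.006, 0.0, -1.0]]
wrist_force: [4.1, 0.3, 6.8]
opening: 0.0201
```

Nearly flat under light force. I'll open gently, then rise for a look.

>>> {"api": "apply_moves", "payload": {
  "plan": [
    {"fingers":200,"dx":0,"dy":0,"dz":0,"yaw":0},
    {"fingers":150,"dx":0,"dy":0,"dz":0,"yaw":0},
    {"fingers":100,"dx":0,"dy":0,"dz":0,"yaw":0},
    {"fingers":100,"dx":0,"dy":0,"dz":0,"yaw":0},
    {"fingers":100,"dx":0,"dy":0,"dz":-0.03,"yaw":0},
    {"fingers":100,"dx":-0.01,"dy":0,"dz":-0.07,"yaw":0},
    {"fingers":100,"dx":-0.03,"dy":0,"dz":-0.12,"yaw":0},
    {"fingers":100,"dx":-0.05,"dy":0,"dz":-0.14,"yaw":0},
    {"fingers":100,"dx":-0.05,"dy":0,"dz":-0.14,"yaw":0},
    {"fingers":100,"dx":-0.05,"dy":0,"dz":-0.14,"yaw":0}
  ]
}}

```text
clock: 22.18
eef_pos: [0.5161, 0.0005, 0.132]
tcp_rot: [[1.0, -0.001, -0.0], [-0.001, -1.0, 0.0], [-0.0, -0.0, -1.0]]
wrist_force: [-0.0, 0.3, -0.9]
opening: 0.0517
```

```bash
cat > lie.py <<'E'
from h import *
import sys
a,d,s=shot('wrist');print(s['clock'],s['eef_pos'].round(4),s['wrist_force'].round(1),s['opening'])
np.savez('w',a=a,d=d)
P=cloud('wrist',d,s);q=(P[...,2]>.005)&(P[...,2]<.035)&(abs(P[...,0]-.53)<.12)&(abs(P[...,1])<.07)
m=q.astype(np.uint8);n,l,st,c=cv2.connectedComponentsWithStats(m);k=1+np.argmax(st[1:,4]);print(st[k],c[k].round(1))
X=P[l==k];ys,xs=np.nonzero(l==k)
mu,ev=cv2.PCACompute(X[:,:2].astype(np.float32),None);t=(X[:,:2]-mu)@ev[0];w=(X[:,:2]-mu)@ev[1]
print('mean',mu,'axis',ev[0],'ends',t.min(),t.max(),mu+ev[0]*(np.percentile(t,.5)+np.percentile(t,99.5))/2)
for b in np.linspace(t.min(),t.max(),10)[:-1]:
    k=(t>=b)&(t<b+np.ptp(t)/9);print(round(b*1e3),'width',np.ptp(w[k]).round(4),'mid',((w[k].max()+w[k].min())/2).round(4),'ztop',np.percentile(X[k,2],90).round(4),X[k].mean(0).round(4))
x0,y0=int(c[np.argmax(st[1:,4])+1][0]),0
cv2.imwrite('pics/lie.png',a[...,::-1])
E
python3 lie.py
```

```text
22.175 [5.161e-01 5.000e-04 1.320e-01] [-0.   0.3 -0.9] 0.051709650219622774
[ 266  139   28  101 1572] [279.8 179.6]
mean [[0.53477067 0.00120584]] axis [0.99998116 0.00613785] ends -0.06005240846501518 0.035744356742989085 [[0.52338554 0.00113596]]
-60 width 0.0098 mid 0.0001 ztop 0.013 [0.4805 0.001  0.0113]
-49 width 0.0097 mid 0.0001 ztop 0.0143 [0.4907 0.0009 0.0125]
-39 width 0.0114 mid -0.0 ztop 0.016 [0.5017 0.0011 0.0143]
-28 width 0.0113 mid -0.0 ztop 0.0172 [0.512  0.0009 0.0154]
-17 width 0.0111 mid -0.0001 ztop 0.0183 [0.5226 0.001  0.0169]
-7 width 0.0109 mid -0.0002 ztop 0.0198 [0.5333 0.001  0.0181]
4 width 0.0117 mid 0.0002 ztop 0.0207 [0.544  0.0014 0.019 ]
14 width 0.024 mid 0.0001 ztop 0.0278 [0.5553 0.0013 0.0247]
25 width 0.0218 mid -0.0001 ztop 0.0281 [0.5658 0.0014 0.0234]
```

The bolt lies on the mat, centre (0.523, 0.001), length 96 mm, axis along world x, head at +x, let go. Next I descend across the shank at the middle.

>>> {"api": "apply_moves", "payload": {
  "plan": [
    {"fingers":100,"dx":0.004,"dy":0,"dz":0.03,"yaw":0},
    {"fingers":100,"dx":0.006,"dy":0,"dz":0.07,"yaw":0},
    {"fingers":120,"dx":0.006,"dy":0,"dz":0.1,"yaw":0},
    {"fingers":120,"dx":0.006,"dy":0,"dz":0.12,"yaw":0},
    {"fingers":120,"dx":0.006,"dy":0,"dz":0.12,"yaw":0}
  ]
}}

```text
clock: 22.85
eef_pos: [0.5204, 0.0005, 0.01]
tcp_rot: [[1.0, -0.001, -0.005], [-0.001, -1.0, 0.0], [-0.005, -0.0, -1.0]]
wrist_force: [-0.4, 1.0, -0.4]
opening: 0.045
```

```bash
python3 -c "
from h import *
s=robot.observe();print(s['eef_pos'],s['wrist_force'],s['tcp_rot'].round(3))"
```

```text
[5.20354219e-01 5.02815362e-04 9.95728114e-03] [-0.37246242  0.96517287 -0.44872867] [[ 1.    -0.001 -0.005]
 [-0.001 -1.     0.   ]
 [-0.005 -0.    -1.   ]]
```

>>> {"api": "apply_moves", "payload": {
  "plan": [
    {"fingers":120,"dx":0.003,"dy":-0.0005,"dz":0.01,"yaw":0},
    {"fingers":140,"dx":0.003,"dy":-0.0005,"dz":0.0155,"yaw":0},
    {"fingers":190,"dx":0.003,"dy":-0.0005,"dz":0.0155,"yaw":0},
    {"fingers":255,"dx":0.003,"dy":-0.0005,"dz":0.0155,"yaw":0},
    {"fingers":255,"dx":0.003,"dy":-0.0005,"dz":0.0155,"yaw":0},
    {"fingers":255,"dx":0.003,"dy":-0.0005,"dz":0.0155,"yaw":0},
    {"fingers":255,"dx":0.003,"dy":-0.0005,"dz":0.0155,"yaw":0}
  ]
}}

```text
clock: 23.72
eef_pos: [0.5251, 0.001, -0.0026]
tcp_rot: [[1.0, -0.001, 0.001], [-0.001, -1.0, -0.0], [0.001, 0.0, -1.0]]
wrist_force: [-1.7, -0.9, 6.1]
opening: 0.0085
```

>>> {"api": "apply_moves", "payload": {
  "plan": [
    {"fingers":255,"dx":0,"dy":0,"dz":-0.005,"yaw":0},
    {"fingers":255,"dx":0,"dy":0,"dz":-0.015,"yaw":0},
    {"fingers":255,"dx":0,"dy":0,"dz":-0.03,"yaw":0},
    {"fingers":255,"dx":0,"dy":0,"dz":-0.05,"yaw":0},
    {"fingers":255,"dx":0,"dy":0,"dz":-0.07,"yaw":0},
    {"fingers":255,"dx":0,"dy":0,"dz":-0.07,"yaw":0}
  ]
}}

```text
clock: 24.48
eef_pos: [0.5263, 0.001, 0.0691]
tcp_rot: [[1.0, -0.001, 0.004], [-0.001, -1.0, -0.0], [0.004, 0.0, -1.0]]
wrist_force: [0.9, 0.7, -0.5]
opening: 0.0082
```

```bash
cat > held.py <<'E'
from h import *
a,d,s=shot('wrist');print(s['clock'],s['eef_pos'].round(4),s['wrist_force'].round(1),s['opening'])
T=np.array(eyes.camera_params('wrist')['T_tool_cam'])
v,u=np.mgrid[:420,:560];q=((ray('wrist',np.c_[u.ravel(),v.ravel()])*d.reshape(-1,1))@T[:3,:3].T+T[:3,3]);q=q[d.ravel()>0]
k=q[(abs(q[:,1])<.014)&(q[:,2]<.02)&(q[:,2]>-.05)&(abs(q[:,0])<.08)]
for x in np.arange(-.07,.08,.01):
    g=k[(k[:,0]>=x)&(k[:,0]<x+.01)]
    if len(g):print(round(x,3),len(g),'y',g[:,1].min().round(4),g[:,1].max().round(4),'z',np.percentile(g[:,2],[3,50,97]).round(4))
print('max x',np.percentile(k[:,0],99.8))
E
python3 held.py
```

```text
24.475 [0.5263 0.001  0.0691] [ 0.9  0.7 -0.5] 0.008249981242317727
-0.06 4 y -0.0049 0.0003 z [-0.0139 -0.0135 -0.0124]
-0.05 215 y -0.006 0.0039 z [-0.016  -0.0145 -0.0113]
-0.04 245 y -0.0059 0.0037 z [-0.0171 -0.0155 -0.0125]
-0.03 232 y -0.0058 0.0036 z [-0.0185 -0.0169 -0.0141]
-0.02 254 y -0.0056 0.0035 z [-0.0201 -0.0185 -0.0165]
-0.01 352 y -0.0054 0.0031 z [-0.0424 -0.0199 -0.018 ]
0.0 685 y -0.014 0.014 z [-0.0445 -0.0243 -0.0193]
0.01 1488 y -0.0119 0.0097 z [-0.0491 -0.0306 -0.0185]
0.02 529 y -0.0134 0.0111 z [-0.03   -0.0255 -0.0188]
0.03 978 y -0.0125 0.0112 z [-0.0309 -0.0276 -0.024 ]
0.04 1067 y -0.012 0.0101 z [-0.0311 -0.0247 -0.0098]
max x 0.04568561073476454
```

The bolt is held across its shank (tool x from -0.0505 to +0.0457, so centre -0.0025), with the natural head-up tilt of about 0.1 rad. I go beside the rest to measure it.

>>> {"api": "apply_moves", "payload": {
  "plan": [
    {"fingers":255,"dx":0,"dy":-0.01,"dz":-0.03,"yaw":0},
    {"fingers":255,"dx":-0.005,"dy":-0.03,"dz":-0.06,"yaw":0.03},
    {"fingers":255,"dx":-0.01,"dy":-0.06,"dz":-0.085,"yaw":0.06},
    {"fingers":255,"dx":-0.016,"dy":-0.095,"dz":-0.085,"yaw":0.1},
    {"fingers":255,"dx":-0.022,"dy":-0.13,"dz":-0.085,"yaw":0.14},
    {"fingers":255,"dx":-0.027,"dy":-0.165,"dz":-0.085,"yaw":0.168},
    {"fingers":255,"dx":-0.031,"dy":-0.195,"dz":-0.085,"yaw":0.168},
    {"fingers":255,"dx":-0.031,"dy":-0.204,"dz":-0.085,"yaw":0.168},
    {"fingers":255,"dx":-0.031,"dy":-0.204,"dz":-0.085,"yaw":0.168},
    {"fingers":255,"dx":-0.031,"dy":-0.204,"dz":-0.085,"yaw":0.168}
  ]
}}

```text
clock: 25.78
eef_pos: [0.4939, 0.2041, 0.1517]
tcp_rot: [[0.986, -0.169, -0.001], [-0.169, -0.986, -0.001], [-0.001, 0.001, -1.0]]
wrist_force: [-0.2, -0.0, -1.1]
opening: 0.0084
```

```bash
python3 held.py | sed -n '1p;3,6p;13p'
python3 - <<'E'
from h import *
a,d,s=shot('wrist','w6');P=cloud('wrist',d,s);np.savez('w6',a=a,d=d,P=P,e=s['eef_pos'],R=s['tcp_rot'])
print(s['eef_pos'].round(4),s['tcp_rot'].round(3).tolist())
b=(abs(P[...,0]-.492)<.09)&(abs(P[...,1]-.2555)<.06)
up=b&(P[...,2]>.015)&(P[...,2]<.045);X=P[up];ys,xs=np.nonzero(up);print('up',len(X),X.min(0).round(3),X.max(0).round(3),xs.min(),xs.max(),ys.min(),ys.max())
hsv=cv2.cvtColor(a,cv2.COLOR_RGB2HSV)
g=b&(P[...,2]<.012)&(hsv[...,1]<60)&(hsv[...,2]>60);
n,l,st,c=cv2.connectedComponentsWithStats(g.astype(np.uint8));k=1+np.argmax(st[1:,4]);print('foot',st[k],c[k])
r=cv2.minAreaRect(P[(l==k)|up][:,:2].astype(np.float32));print(r,cv2.boxPoints(r).round(4).tolist())
cv2.imwrite('pics/w6c.png',cv2.resize(a[60:300,100:400],None,fx=2.5,fy=2.5)[...,::-1])
E
```

```text
25.775 [0.4939 0.2041 0.1517] [-0.2 -0.  -1.1] 0.00837348704983775
-0.05 221 y -0.0061 0.0039 z [-0.016  -0.0145 -0.0114]
-0.04 247 y -0.0059 0.0037 z [-0.0169 -0.0155 -0.0126]
-0.03 232 y -0.0058 0.0036 z [-0.0187 -0.017  -0.014 ]
-0.02 256 y -0.0057 0.0034 z [-0.0224 -0.0187 -0.0168]
max x 0.04557293022599223
[0.494  0.204  0.1518] [[0.986, -0.169, -0.0], [-0.169, -0.986, -0.0], [-0.0, 0.0, -1.0]]
up 1079 [0.458 0.231 0.015] [0.531 0.279 0.035] 206 248 168 241
foot [ 200  150   61   96 3992] [230.18562124 193.5994489 ]
((0.4921446442604065, 0.2562764585018158), (0.05905909463763237, 0.10362325608730316), 79.90461730957031) [[0.4359999895095825, 0.2363000065088272], [0.5379999876022339, 0.21809999644756317], [0.54830002784729, 0.27630001306533813], [0.4462999999523163, 0.29440000653266907]]
```

View pics/w6c.png

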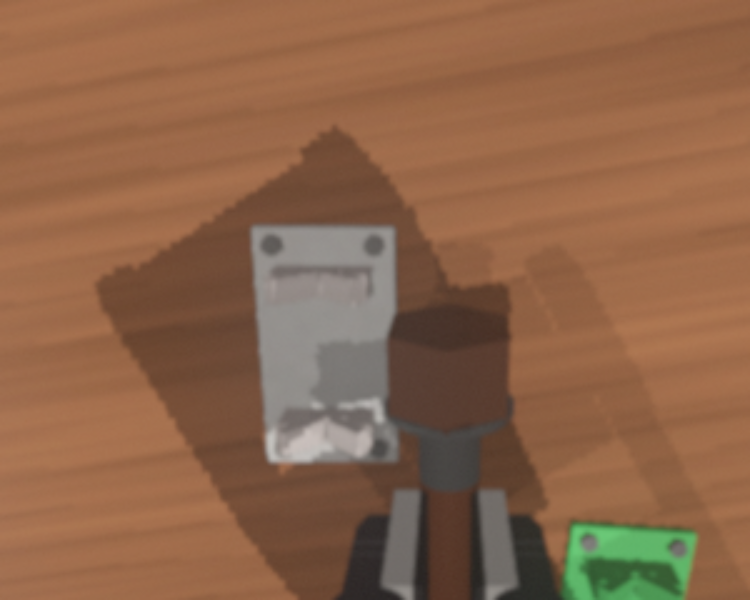

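The crop shows the grey rest's notches at about (320,280) and (325,440), and the bolt head at (450,370) held in line with the rest's axis. Both cameras put the rest centre at about (0.492, 0.256), yaw -10°. I move above it.

>>> {"api": "apply_moves", "payload": {
  "plan": [
    {"fingers":255,"dx":0,"dy":-0.015,"dz":0,"yaw":0.003},
    {"fingers":255,"dx":0,"dy":-0.035,"dz":0.01,"yaw":0.005},
    {"fingers":255,"dx":-0.001,"dy":-0.05,"dz":0.03,"yaw":0.005},
    {"fingers":255,"dx":-0.001,"dy":-0.0503,"dz":0.055,"yaw":0.005},
    {"fingers":255,"dx":-0.001,"dy":-0.0503,"dz":0.08,"yaw":0.005},
    {"fingers":255,"dx":-0.001,"dy":-0.0503,"dz":0.095,"yaw":0.005},
    {"fingers":255,"dx":-0.001,"dy":-0.0503,"dz":0.1,"yaw":0.005},
    {"fingers":255,"dx":-0.001,"dy":-0.0503,"dz":0.1,"yaw":0.005}
  ]
}}

```text
clock: 26.88
eef_pos: [0.5017, 0.2551, 0.052]
tcp_rot: [[0.985, -0.173, 0.0], [-0.173, -0.985, 0.0], [0.0, -0.0, -1.0]]
wrist_force: [0.2, 0.1, -1.0]
opening: 0.0081
```

Run:
```python
from h import *
a,d,s=shot('wrist');P=cloud('wrist',d,s);e=s['eef_pos'];R=s['tcp_rot'];print(e.round(4),s['wrist_force'].round(1),s['opening'])
c=np.array([.4921,.2563]);ax=np.array([.985,-.172]);n=np.array([.172,.985])
print('tool in rest',(e[:2]-c)@ax,(e[:2]-c)@n)
L=(P[...,:2]-c);t=L@ax;w=L@n;z=P[...,2]
for lo,hi,zz in((.022,.038,(.02,.040)),(-.04,-.022,(.02,.040))):
    k=(t>lo)&(t<hi)&(z>zz[0])&(z<zz[1])&(abs(w)<.03);print(k.sum(),'w',w[k].min().round(4) if k.any() else 0,w[k].max().round(4) if k.any() else 0)
    for b in np.arange(-.03,.03,.004):
        j=k&(w>=b)&(w<b+.004)
        if j.any():print(round(b,3),j.sum(),z[j].max().round(3),end=' | ')
k=(z>.045)&(z<.095)&(abs(t)<.08)&(abs(w)<.013)&(t<-.012);print('\nbolt shank',k.sum(),w[k].min(),w[k].max(),t[k].min())
k=(z>.045)&(z<.11)&(abs(t)<.08)&(abs(w)<.016)&(t>.035);print('head',k.sum(),w[k].min(),w[k].max(),t[k].max())
b,d2,_=shot('scene');cv2.imwrite('pics/s7.png',cv2.resize(b[150:250,310:420],None,fx=6,fy=6,interpolation=2)[...,::-1])
```

```text
[0.5017 0.2551 0.052 ] [ 0.2  0.1 -1. ] 0.008127401421638494
tool in rest 0.00964954463781293 0.00043610609917565555
205 w -0.019 0.0176
-0.022 28 0.031 | -0.018 121 0.034 | -0.014 36 0.033 | 0.014 20 0.032 | 0 w 0 0

bolt shank 660 -0.003395199911104446 0.006513818288320435 -0.0410144647094361
head 2407 -0.010900075652681241 0.01375288796133213 0.05537812290776481
```

>>> {"api": "apply_moves", "payload": {
  "plan": [
    {"fingers":255,"dx":0,"dy":0.0015,"dz":0.01,"yaw":0},
    {"fingers":255,"dx":0,"dy":0.0015,"dz":0.02,"yaw":0},
    {"fingers":255,"dx":0,"dy":0.0015,"dz":0.028,"yaw":0},
    {"fingers":255,"dx":0,"dy":0.0015,"dz":0.031,"yaw":0},
    {"fingers":255,"dx":0,"dy":0.0015,"dz":0.034,"yaw":0},
    {"fingers":255,"dx":0,"dy":0.0015,"dz":0.036,"yaw":0},
    {"fingers":255,"dx":0,"dy":0.0015,"dz":0.036,"yaw":0}
  ]
}}

```text
clock: 27.85
eef_pos: [0.5012, 0.2533, 0.016]
tcp_rot: [[0.985, -0.173, -0.0], [-0.173, -0.985, -0.0], [-0.0, 0.0, -1.0]]
wrist_force: [-1.3, 0.4, -1.3]
opening: 0.0082
```

```bash
python3 held.py
```

```text
27.85 [0.5012 0.2533 0.016 ] [-1.3  0.4 -1.3] 0.008211379831719604
-0.07 19 y -0.0076 0.0088 z [0.0151 0.016  0.0172]
-0.06 1 y 0.0009 0.0009 z [-0.014 -0.014 -0.014]
-0.05 230 y -0.0066 0.0044 z [-0.016  -0.0145 -0.0102]
-0.04 250 y -0.0066 0.0044 z [-0.0169 -0.0155 -0.0123]
-0.03 236 y -0.0058 0.0036 z [-0.0188 -0.017  -0.0142]
-0.02 257 y -0.0056 0.0034 z [-0.0251 -0.0186 -0.0168]
-0.01 462 y -0.014 0.0138 z [-0.0421 -0.0194  0.011 ]
0.0 994 y -0.014 0.014 z [-0.0445 -0.0208  0.0111]
0.01 1620 y -0.0138 0.014 z [-0.049  -0.0284 -0.0126]
0.02 789 y -0.014 0.014 z [-0.0299 -0.0222  0.0032]
0.03 1055 y -0.0134 0.0139 z [-0.0307 -0.0273  0.0101]
0.04 1982 y -0.0139 0.014 z [-0.0304 -0.0111  0.0169]
0.05 898 y -0.0137 0.0138 z [0.0148 0.0161 0.0173]
0.06 931 y -0.014 0.014 z [0.0148 0.0161 0.0173]
0.07 1035 y -0.0138 0.0139 z [0.0149 0.0161 0.0174]
max x 0.07998886895957477
```

No contact yet. I lower slowly into touch so the tip side seats first and levels the bolt.

>>> {"api": "apply_moves", "payload": {
  "plan": [
    {"fingers":255,"dx":0,"dy":0,"dz":0.001,"yaw":0},
    {"fingers":255,"dx":0,"dy":0,"dz":0.002,"yaw":0},
    {"fingers":255,"dx":0,"dy":0,"dz":0.0025,"yaw":0},
    {"fingers":255,"dx":0,"dy":0,"dz":0.0025,"yaw":0}
  ]
}}

```text
clock: 28.4
eef_pos: [0.5016, 0.2534, 0.0138]
tcp_rot: [[0.985, -0.173, 0.001], [-0.173, -0.985, 0.0], [0.001, -0.0, -1.0]]
wrist_force: [0.1, -0.8, 3.2]
opening: 0.0083
```

>>> {"api": "apply_moves", "payload": {
  "plan": [
    {"fingers":255,"dx":0,"dy":0,"dz":0.001,"yaw":0},
    {"fingers":255,"dx":0,"dy":0,"dz":0.0015,"yaw":0},
    {"fingers":255,"dx":0,"dy":0,"dz":0.0015,"yaw":0}
  ]
}}

```text
clock: 28.78
eef_pos: [0.5018, 0.2534, 0.0126]
tcp_rot: [[0.985, -0.173, 0.001], [-0.173, -0.985, 0.0], [0.001, -0.0, -1.0]]
wrist_force: [0.4, -3.2, 7.9]
opening: 0.0083
```

>>> {"api": "apply_moves", "payload": {
  "plan": [
    {"fingers":255,"dx":0,"dy":0,"dz":0.001,"yaw":0},
    {"fingers":255,"dx":0,"dy":0,"dz":0.0018,"yaw":0},
    {"fingers":255,"dx":0,"dy":0,"dz":0.0025,"yaw":0},
    {"fingers":255,"dx":0,"dy":0,"dz":0.0025,"yaw":0}
  ]
}}

```text
clock: 29.28
eef_pos: [0.5019, 0.2534, 0.0121]
tcp_rot: [[0.985, -0.173, 0.001], [-0.173, -0.985, 0.001], [0.001, -0.001, -1.0]]
wrist_force: [-4.9, -5.9, 30.2]
opening: 0.0085
```

```bash
python3 held.py | sed -n '1p;3,9p'
```

```text
29.275 [0.5019 0.2534 0.0121] [-4.9 -5.9 30.2] 0.008484975540158753
-0.06 10 y -0.0048 0.0037 z [-0.0188 -0.0177 -0.0158]
-0.05 258 y -0.0093 0.0043 z [-0.0196 -0.0182 -0.014 ]
-0.04 282 y -0.0065 0.0042 z [-0.0197 -0.0184 -0.0144]
-0.03 249 y -0.0057 0.0035 z [-0.0211 -0.0194 -0.0168]
-0.02 276 y -0.0056 0.0034 z [-0.0255 -0.0201 -0.0184]
-0.01 423 y -0.0137 0.014 z [-0.0421 -0.0205  0.0068]
0.0 978 y -0.014 0.014 z [-0.0443 -0.0211  0.0071]
```

Force jumped to 30 N and the shank is now level: it bears in both notches. I ease the press off, then open and withdraw straight up.

>>> {"api": "apply_moves", "payload": {
  "plan": [
    {"fingers":255,"dx":0,"dy":0,"dz":-0.0015,"yaw":0},
    {"fingers":255,"dx":0,"dy":0,"dz":-0.0025,"yaw":0},
    {"fingers":225,"dx":0,"dy":0,"dz":-0.0025,"yaw":0},
    {"fingers":190,"dx":0,"dy":0,"dz":-0.0025,"yaw":0},
    {"fingers":150,"dx":0,"dy":0,"dz":-0.0025,"yaw":0},
    {"fingers":130,"dx":0,"dy":0,"dz":-0.0025,"yaw":0},
    {"fingers":130,"dx":0,"dy":0,"dz":-0.0025,"yaw":0}
  ]
}}

```text
clock: 30.2
eef_pos: [0.5011, 0.2533, 0.0118]
tcp_rot: [[0.985, -0.173, -0.0], [-0.173, -0.985, -0.0], [-0.0, 0.0, -1.0]]
wrist_force: [-0.4, 0.2, -0.1]
opening: 0.0421
```

>>> {"api": "apply_moves", "payload": {
  "plan": [
    {"fingers":130,"dx":0,"dy":0,"dz":-0.02,"yaw":0},
    {"fingers":130,"dx":0,"dy":0,"dz":-0.05,"yaw":0},
    {"fingers":130,"dx":0,"dy":0,"dz":-0.1,"yaw":0},
    {"fingers":130,"dx":0,"dy":0,"dz":-0.14,"yaw":0},
    {"fingers":130,"dx":0,"dy":0,"dz":-0.14,"yaw":0},
    {"fingers":130,"dx":0,"dy":0,"dz":-0.14,"yaw":0}
  ]
}}

```text
clock: 30.95
eef_pos: [0.501, 0.2531, 0.1525]
tcp_rot: [[0.985, -0.173, 0.0], [-0.173, -0.985, 0.0], [0.0, -0.0, -1.0]]
wrist_force: [-0.2, -0.1, -0.0]
opening: 0.0419
```

Run:
```python
from h import *
a,d,s=shot('wrist');P=cloud('wrist',d,s);print(s['clock'],s['eef_pos'].round(4),s['wrist_force'].round(1),s['opening'])
c=np.array([.4921,.2563]);ax=np.array([.985,-.172]);n=np.array([.172,.985])
L=(P[...,:2]-c);t=L@ax;w=L@n;z=P[...,2]
hsv=cv2.cvtColor(a,cv2.COLOR_RGB2HSV)
k=(z>.024)&(z<.06)&(abs(t)<.08)&(abs(w)<.014)
print('t ends',np.percentile(t[k],[.3,99.7]))
for b in np.arange(-.05,.06,.01):
    j=k&(t>=b)&(t<b+.01)&(abs(w)<.013)&(z>np.percentile(z[k&(t>=b)&(t<b+.01)],60))
    if j.any():print(round(b,3),j.sum(),'ztop',np.percentile(z[j],95).round(4),'w',w[j].mean().round(4))
b,d2,_=shot('scene');P0=cloud('scene',np.load('s0.npz')['d2']);P2=cloud('scene',d2)
for Q in(P0,P2):
    q=Q[170:260,140:230].reshape(-1,3);k=q[(q[:,2]>.1)&(q[:,2]<.158)&(q[:,0]>.58)&(q[:,0]<.64)&(q[:,1]<-.2)];print('plate',len(k),k.mean(0).round(4),np.percentile(k[:,2],95).round(4))
cv2.imwrite('pics/fin.png',np.hstack([cv2.resize(b[150:290,60:200][:, :],None,fx=2.8,fy=2.8),cv2.resize(a[100:310,180:380],(373,392))])[...,::-1])
```

```text
30.95 [0.501  0.2531 0.1525] [-0.2 -0.1 -0. ] 0.041891909357444565
t ends [-0.03965539  0.05445456]
-0.05 2 ztop 0.0302 w -0.0025
-0.04 48 ztop 0.0323 w 0.0
-0.03 85 ztop 0.0324 w 0.0008
-0.02 40 ztop 0.0335 w -0.0003
-0.01 47 ztop 0.0338 w -0.0007
0.0 48 ztop 0.0338 w -0.001
0.01 53 ztop 0.0343 w -0.0006
0.02 76 ztop 0.0346 w -0.0006
0.03 111 ztop 0.0408 w -0.0009
0.04 113 ztop 0.0409 w -0.0009
0.05 70 ztop 0.0413 w -0.0009
plate 505 [ 0.6028 -0.2763  0.1285] 0.1542
plate 493 [ 0.5975 -0.2797  0.1288] 0.1536
```

View pics/fin.png

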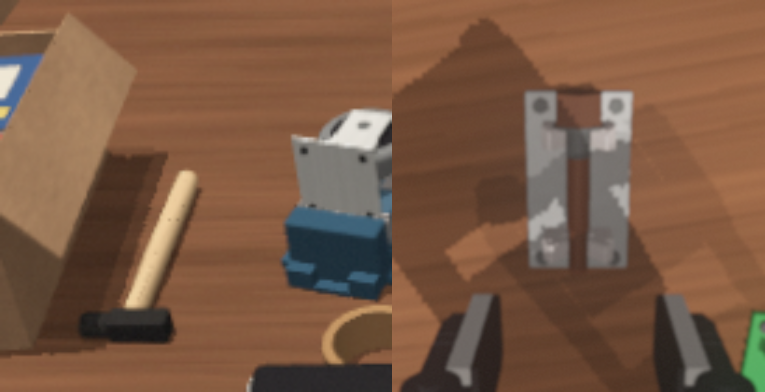

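The final picture shows the bolt in both notches of the grey rest (shank along column 578, head at (578,108) overhanging the far end). The vise stands flat at (340,230) and the gripper is clear. I hand in.

```bash
python3 -c "
from h import *
print(job_done())"
```

```text
the job is handed in; nothing more can be done
None
```

I worked the bolt free, laid it on the mat and let go. I then took it afresh across its shank and set it in both V notches of the grey steel rest. I handed the job in at about 31 s; no verdict was reported.

**Extraction:** I twisted the bolt to and fro with an upward pull that read at most 21 N at the end of each stroke. It came free after roughly 12–15 mm of rise.

**Last checks:**
- **Bolt in the rest:** the shoulder's top is 34 mm above the bench, so its axis is at 28 mm. The bolt's middle is about 7 mm along the rest and 1 mm sideways, and its tilt is about 0.02 rad. The head overhangs one end.
- **Vise:** it stands flat, shifted about 6 mm.
- **Gripper:** it is clear, reading about zero force.

**What disagreed or was not checked:**
- `robot.tip_reach` says the fingertips are 22 mm ahead of the TCP, but both cameras put them about 15–20 mm behind it. I went by the cameras.
- Shutting the fingers on the head pressed their tips on the fork leg with about 25 N for a moment, and I eased that off.
- Levelling the bolt in the rest took about 30 N through the fingers before release.
- I did not remeasure the other things on the bench; I did not steer near them.

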